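Prise a heavy vice stand up onto its prop leg with a bar

ROBOT

A 7-joint arm with a two-finger parallel gripper is mounted at the origin on the work surface. World frame = base frame: x ahead of the robot, y to its left, z up, the work surface at z = 0. Lengths are in m, angles in degrees, forces in N, time in s.
With the tool pointing down it reaches from about 0.4 to 0.85 m from the base axis. Payload 4.5 kg.
Tool frame: the origin (TCP) lies midway between the tips of the shut fingers; the grasp point (between the pads) lies 19 mm behind it; y points along the fingers, x is the direction in which the jaws open and shut, and the axes are right-handed (so a half turn about y gives the same grasp; the last joint's range is limited). The gripper opens to 85 mm and grips with 20 to 120 N. Pads are 22 mm wide; open, the fingers measure 114 mm over their backs; the gripper's body (76 mm by 85 mm) begins 54 mm behind the grasp point. The pads swing forward as they close: fully open they stand 13 mm farther back than shut.
Start: joints at [-61.146, 39.483, -11.15, 89.685, 9.013, 51.709, -12.324], TCP at [0.283, 0.557, 0.231] pointing down, gripper open.
Joint ranges: [-172.22, 172.22], [-26.19, 119.32], [-84.43, 86.54], [7.71, 146.69], [-57.33, 237.33], [2.42, 119.75], [-152.13, 152.13]. Speed limits (degrees/s): [147.25, 147.25, 180, 180, 180, 180, 180].

INTERFACE

Orientations are given as a 3x3 rotation matrix whose columns are the frame's x, y, z axes.
In Python, from cell import bot gives the robot as it stands.
- The arm moves only by the shell command python3 -m handwheel 'ROWS' [FORCE]. ROWS is JSON, a list of rows, each a list of 7 numbers: the shift along the world's x, y, z in m, then the turn, a rotation vector about the world's x, y, z in rad, then the opening, from 0 (shut) to 1 (fully open). A call has 1 to 10 rows; each row shifts and turns the commanded pose from where the row before left it; what a row does not reach is not made up. A row lasts 1/12 s, in which the tool goes at most 41.7 mm and 7.16 degrees, less where a joint would pass 70% of its speed; a pose out of reach is approached as far as the arm can. A call is refused whole if a number of a shift passes 0.0417 or a number of a turn 0.125, either way. A call with a gripper value outside its range is refused whole. The fingers move at their own pace and stop on an object; FORCE is the grip in N (left out, the last holds). Time passes only in rows, so rows that do not move let the fingers close. It gives the time, the measured TCP pose, the force and the opening at its end, in the units of the state.
- bot.sense(): the state, without advancing time (a new reading comes with each control period).
- bot.camera(name): name is "side" or "top" or "wrist"; returns the picture (420x560x3 uint8, red, green, blue); there is no depth.
- bot.get_calibration(name): a dict with "fovy" (degrees; the focal length in pixels is half the picture's height over the tangent of half this angle, whatever the lens; pixels are square), "cx", "cy" (the principal point, pixels), "R" (3x3) and "t" (3): a world point X has camera coordinates R X + t; the wrist camera has in their place "T_tool_cam" (4x4, takes a point from camera to tool coordinates, whose origin is the TCP and whose axes are the tool frame's). Camera axes: x right, y down, z forward; pixel columns grow to the right and rows downward; lengths in m; the calibration is good to about 2 mm. A picture is of the moment at which its call begins: read the wrist's pose just before it. get_calibration takes no time and is no camera call.
- bot.close_job(): hands the job in, once; it reports no verdict.
The state is a dict: "time_s": time; "joint_pos": joint angles; "joint_velocities": joint speeds; "joint_torque": joint torques, N m; "ee_pos": TCP position; "tool_rot": TCP orientation; "wrist_force": force on the tool from outside, world axes, zero at the start; "moment": the same for the moment, N m; "opening": finger opening in m.
Only numpy, scipy, OpenCV 4.12 (cv2) and the standard library are available. Lean on these libraries where they do the work, as an engineer would, in place of code of your own. Each camera call takes 0.05 s, during which the arm holds its last target.

TASK

Tilt the heavy vice stand up onto its prop leg: take the pry bar from its wooden rest, push its thin end under the stand's lip across the notched fulcrum block, and press the handle down until the prop leg on the stand's side drops off the step of its rail. Then ease the stand down gently until it stands on the prop, draw the bar out and lay it back in its rest. Do not lift or touch the stand with the gripper, do not force it hard against its stop or let it drop, and leave the other things on the bench where they are.

Things in the scene. Friction and masses are not known exactly. Their poses are not given: they have to be found in the camera images.
- stand (a joint): Tilt of the black cast vice stand (150 x 120 mm, 155 high, about 6 kg) about a level hinge at its far end, 150 mm from its lip, 10 mm above the bench. 0 = down, grows as the lip rises, hard stop at 0.185 rad. Unheld it falls (30 N at the lip). The prop drops off its step at a tilt between 0.10 and 0.17 rad; the stand then rests on the prop at some 0.07 rad less.
- stand_lip (a point): Middle of the lower outer edge of the stand's lip, 28 mm above the bench when the stand is down. The lip is 120 mm wide, 14 mm thick, and the slot under it is 35 mm deep, closed at the back. The point's x axis points level out of the lip, away from the stand, towards the fulcrum block; y along the lip; it tilts with the stand.
- prop (a joint): Swing of the prop leg (40 mm, steel, pivoted on the stand's side at the lip's -y) relative to the stand, by its own weight. 0 = folded, stand down. As the stand rises its foot slides along the rail's upper level towards the lip and the joint grows to 0.3 to 0.5; when the foot falls off the step it jumps to 0.6 to 0.85; with the stand resting on it, about 0.3 to 0.55.
- prop_foot (a point): Centre of the prop leg's round foot (4 mm radius). 16 mm above the bench while the foot slides on the rail's upper level (12 mm high), about 9 mm above the bench once it has dropped onto the lower level (5 mm high).
- rail: Fixed aluminium rail beside the stand, 95 x 22 mm, with one step: the prop's foot stands on it. Origin on the bench under the edge of the step; its x axis points along the rail towards the lip's side; upper level (12 mm high) at negative x, lower level (5 mm) at positive x. It sits up to 3 mm differently along the stand each time.
- fulcrum: Fixed steel fulcrum block before the lip. Origin on the bench under its middle; x points away from the stand, the way the bar lies. Foot 60 x 70 mm, 12 mm high; above it a rounded ridge across y (6 mm radius, crest 40 mm high) between two cheeks (20 mm along x, 55 mm high) that leave a gap of 27 mm for the bar.
- fulcrum_top (a point): Middle of the crest of the fulcrum ridge, 40 mm above the bench, 43 to 57 mm out from the lip's edge.
- bar: Loose steel pry bar, 280 mm, 0.28 kg. Origin on its underside 140 mm from either end; x from the thin end to the handle, z out of its upper face. Blade 18 mm wide, 8 mm thick, x = -140 to +50 mm (last 25 mm 5 mm thick, bevelled underneath); black rubber handle 24 mm wide, 14 mm thick, x = +50 to +140 mm, underside level with the blade's.
- bar_tip (a point): Middle of the bar's thin end face, at bar x = -140 mm, 5.5 mm above its underside.
- bar_grip (a point): Middle of the blade at bar x = +20 mm, 4 mm above the underside; near the balance point, and free to be gripped from above between the rest's two posts.
- bar_handle (a point): Middle of the upper face of the handle at bar x = +120 mm, 14 mm above the underside; a good place to press. The press needs about 8 to 16 N.
- rest: Fixed wooden rest where the bar lies at the start. Origin on the bench under the bar's origin; x as the bar's. Board 230 x 60 x 10 mm; posts at x = -80 and +100 mm, 20 mm along x, notch floors 40 mm above the bench, cheeks to 50 mm, notches 28 mm (thin end) and 34 mm (handle) wide. In its rest the bar's origin is 40 mm above the rest's.
- jar: Bystander: amber jar with white lid, 52 mm across, 70 mm high; origin under its middle.
- beaker: Bystander: open steel beaker, 68 mm across, 80 mm high; origin under its middle.
- screwdriver: Bystander: screwdriver lying on the bench.
- carton: Bystander: cardboard carton 90 x 130 x 70 mm; origin under its middle.
- bottle: Bystander: white bottle, 60 mm across, 170 mm high; origin under its middle.
- ring: Bystander: brass ring, 56 mm across, 30 mm high; origin under its middle.
- sample: Bystander: beige resin sample block 40 x 55 x 28 mm; origin under its middle.
Things that resemble listed ones, but are neither listed nor needed, are in the scene too. Leave any blue or red look-alike of the rest alone.

How it is judged (in metres and radians):
On the way, in this order (a step that is already met when the one before it is completed fails the run):
1. the bar lies over the fulcrum block with its thin end under the stand's lip (x of bar_tip in the frame of stand_lip below -0.006 m and y of bar_tip in the frame of stand_lip between -0.05 and 0.05 m and z of bar_tip in the frame of stand_lip below 0 m and contact force between bar and fulcrum above 0.2 N and value of joint stand below 0.03 rad), for 0.2 s.
2. the stand is levered up on the bar, over the fulcrum, high enough for the prop leg to drop off its step (value of joint stand above 0.05 rad and contact force between bar and stand above 5 N and contact force between bar and fulcrum above 5 N and height (world z) of prop_foot below 0.0125 m), for 0.1 s.
3. the stand rests on its prop leg and the bar is unloaded (value of joint stand above 0.03 rad and contact force between bar and stand below 8 N and contact force between prop and rail above 5 N), for 0.3 s.
At the end, for the whole second after the job is handed in: The stand stands still tilted by 0.03 to 0.14 rad with its weight on the prop leg's foot on the rail; the bar lies still in its rest, right side up and level within 0.15 rad, in both notches (35 to 46 mm above the bench), its origin within 20 mm of the rest's and in line with it within 0.1 rad (value of joint stand between 0.03 and 0.14 rad and velocity of joint stand between -0.05 and 0.05 rad/s and contact force between prop and rail above 5 N and horizontal distance between bar and rest below 0.02 m and z of bar in the frame of rest between 0.035 and 0.046 m and angle between the x axis of bar and the x axis of rest, either way round below 0.1 rad and angle between bar's own z axis and vertical below 0.15 rad and linear speed of bar below 0.02 m/s); the robot touches nothing.
It fails at once if the gripper or the arm touches the stand or its prop (contact force between any of the fingers, the arm and stand above 1 N).
It fails at once if the bar is forced against the stand with more than 90 N (contact force between bar and stand above 90 N).
It fails at once if the stand drops (falls faster than 0.8 rad/s) (velocity of joint stand below -0.8 rad/s).
It fails at once if a bystander is moved by more than 30 mm (distance of any of jar, beaker, screwdriver, carton, bottle, ring, sample from where it was at the start of the episode above 0.03 m).
It also fails if it takes over 72 s, if anything falls off the work surface, if the arm or the gripper's body presses on something with over 40 N, if the wrist force passes 120 N, or if a joint passes its speed limit or range.

## Working session

There is one attempt and no reset: what is moved stays moved. The work goes in short steps, Python scripts to look and compute and a shell command to move; the robot and the scene stay as the last step left them, time stands still between calls to the robot, and variables do not carry over. Pictures are saved under pics/ and viewed, and the job is handed in when it is done.

```bash
ls; mkdir -p pics
python3 - <<'E'
from cell import bot
import cv2,numpy as np
np.set_printoptions(precision=4,suppress=True)
for n in ["top","side","wrist"]:
    s=bot.sense()
    im=bot.camera(n); cv2.imwrite(f"pics/{n}0.png",im[:,:,::-1])
    print(n,bot.get_calibration(n))
print(s)
E
```

```text
pics
top {'fovy': 52.39515017124887, 'cx': 280.45466862160333, 'cy': 201.6261972361932, 'R': array([[ 0.0113, -0.9998,  0.0166],
       [-0.9965, -0.0127, -0.0831],
       [ 0.0833, -0.0156, -0.9964]]), 't': array([-0.0588,  0.5132,  1.0793])}
side {'fovy': 46.97834273636541, 'cx': 280.93671955874925, 'cy': 203.61548086657115, 'R': array([[ 0.999 , -0.0362, -0.0247],
       [-0.0401, -0.5293, -0.8475],
       [ 0.0176,  0.8476, -0.5303]]), 't': array([-0.5085,  0.0673,  1.3645])}
wrist {'fovy': 70.51795584196265, 'cx': 278.3059109937004, 'cy': 212.46014022061036, 'T_tool_cam': array([[ 1.    , -0.0001,  0.0003,  0.0002],
       [-0.0003, -0.3012,  0.9536, -0.142 ],
       [-0.0001, -0.9536, -0.3012,  0.0776],
       [ 0.    ,  0.    ,  0.    ,  1.    ]])}
{'time_s': 0.1, 'joint_pos': array([-61.1471,  39.5282, -11.1474,  89.7412,   9.0138,  51.7103,
       -12.3223]), 'joint_velocities': array([-0.0064, -0.1178, -0.0413, -0.0722, -0.0293,  0.0581, -0.1079]), 'joint_torque': array([ -0.0025, -54.0605,  -1.2713, -15.8986,   0.0094,   0.0045,
         0.    ]), 'ee_pos': array([0.2827, 0.5567, 0.2306]), 'tool_rot': array([[ 0.4525, -0.0007, -0.8917],
       [ 0.8917, -0.0016,  0.4525],
       [-0.0017, -1.    , -0.0001]]), 'wrist_force': array([ 0.5546, -0.0778,  0.1471]), 'moment': array([0.0189, 0.099 , 0.0106]), 'opening': 0.08566394998045689}
```

View pics/top0.png

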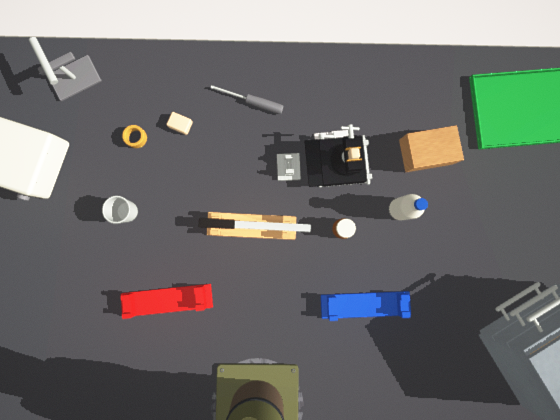

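View pics/side0.png

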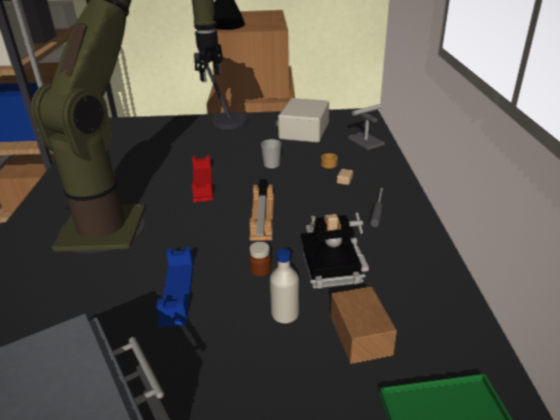

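View pics/wrist0.png

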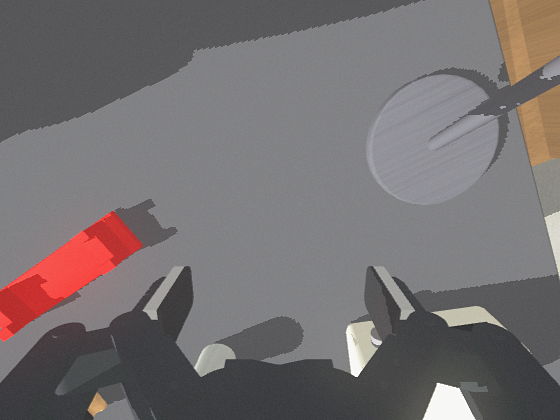

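```bash
python3 - <<'E'
import cv2
im=cv2.imread("pics/top0.png")
cv2.imwrite("pics/top0z.png",cv2.resize(im[115:250,195:385],None,fx=4,fy=4,interpolation=cv2.INTER_CUBIC))
im=cv2.imread("pics/side0.png")
cv2.imwrite("pics/side0z.png",cv2.resize(im[170:300,235:385],None,fx=4.5,fy=4.5,interpolation=cv2.INTER_CUBIC))
E
cat > h.py <<'E'
import numpy as np,cv2
from cell import bot
np.set_printoptions(precision=4,suppress=True)
def cam(n,s=None):
    c=bot.get_calibration(n); f=210/np.tan(np.radians(c['fovy']/2))
    K=np.array([[f,0,c['cx']],[0,f,c['cy']],[0,0,1]])
    if n=='wrist':
        T=c['T_tool_cam']; Rt=np.array(s['tool_rot']); p=np.array(s['ee_pos'])
        Rwc=Rt@T[:3,:3]; o=Rt@T[:3,3]+p
    else:
        Rwc=c['R'].T; o=-Rwc@c['t']
    return K,Rwc,o
def ray(C,u,v,z):
    K,R,o=C; d=R@np.linalg.inv(K)@np.array([u,v,1.]); return o+d*(z-o[2])/d[2]
def proj(C,X):
    K,R,o=C; q=K@(R.T@(np.array(X)-o)); return q[:2]/q[2]
def rayplane(C,u,v,p0,n):
    K,R,o=C; d=R@np.linalg.inv(K)@np.array([u,v,1.]); return o+d*(np.dot(np.array(p0)-o,n)/np.dot(d,n))
def snap(n,name):
    s=bot.sense(); im=bot.camera(n); cv2.imwrite(f'pics/{name}.png',im[:,:,::-1]); np.savez(f'pics/{name}.npz',p=s['ee_pos'],R=s['tool_rot'])
    return s,im
def load(name):
    d=np.load(f'pics/{name}.npz'); return cam('wrist',dict(tool_rot=d['R'],ee_pos=d['p']))
E
python3 - <<'E'
from h import *
C=cam('top')
for n,u,v,z in [('tip',310,228,.046),('handle end',208,224,.05),('fulc',289,166,.04),('lip',306,162,.035),('red?',320,130,.02)]: print(n,ray(C,u,v,z))
E
```

```text
tip [ 0.4463 -0.1273  0.046 ]
handle end [0.4532 0.128  0.05  ]
fulc [ 0.604  -0.0732  0.04  ]
lip [ 0.6159 -0.117   0.035 ]
red? [ 0.704  -0.1544  0.02  ]
```

View pics/top0z.png

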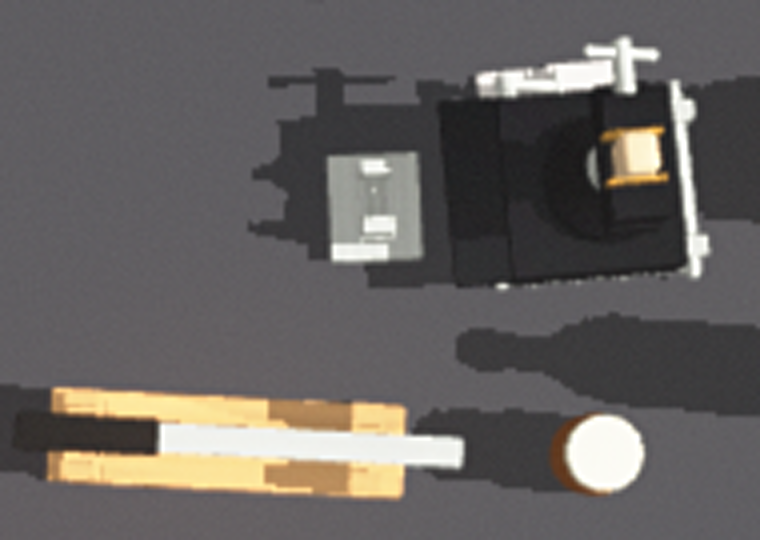

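View pics/side0z.png

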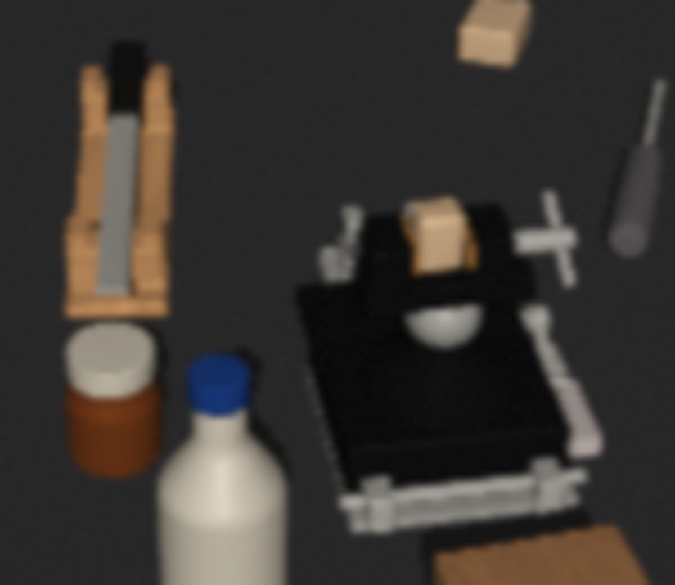

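```bash
python3 -m handwheel '[[0.02,-0.04,0.003,0,0,-0.11,1],[0.02,-0.041,0.003,0,0,-0.11,1],[0.02,-0.041,0.003,0,0,-0.11,1],[0.02,-0.041,0.003,0,0,-0.11,1],[0.02,-0.041,0.003,0,0,-0.11,1],[0.02,-0.041,0,0,0,-0.11,1],[0.02,-0.041,0,0,0,-0.11,1],[0.02,-0.041,0,0,0,-0.11,1],[0.02,-0.041,0,0,0,-0.11,1],[0.02,-0.041,0,0,0,-0.11,1]]'
python3 -m handwheel '[[0.02,-0.04,0,0,0,0,1],[0.01,-0.03,0,0,0,0,1],[0.007,-0.01,0,0,0,0,1],[0,0,0,0,0,0,1],[0,0,0,0,0,0,1],[0,0,0,0,0,0,1]]'
python3 - <<'E'
from h import *
s,im=snap('wrist','w1'); print(s)
E
```

```text
time_s: 0.98
ee_pos: [0.4661, 0.1815, 0.2451]
tool_rot: [[1.0, -0.0, 0.004], [-0.004, 0.0, 1.0], [-0.0, -1.0, 0.0]]
wrist_force: [0.4, 0.3, 0.1]
opening: 0.0853
time_s: 1.48
ee_pos: [0.5006, 0.1084, 0.2449]
tool_rot: [[1.0, -0.001, -0.004], [0.004, 0.001, 1.0], [-0.001, -1.0, 0.001]]
wrist_force: [-1.4, -0.1, -1.1]
opening: 0.0853
{'time_s': 1.4833, 'joint_pos': array([-19.84  ,  29.9607,   3.9535, 108.477 ,  -3.1062,  41.6901,
       -13.8672]), 'joint_velocities': array([-0.9413, -0.1822, -0.1748,  0.2092,  0.1161, -0.0179,  0.1751]), 'joint_torque': array([  1.1873, -43.3407,   2.2225, -13.6446,   0.0683,  -0.005 ,
        -0.0016]), 'ee_pos': array([0.5006, 0.1084, 0.2449]), 'tool_rot': array([[ 1.    , -0.0009, -0.0039],
       [ 0.0039,  0.0014,  1.    ],
       [-0.0009, -1.    ,  0.0014]]), 'wrist_force': array([-1.4255, -0.1354, -1.1373]), 'moment': array([ 0.0354,  0.0271, -0.0143]), 'opening': 0.08533452974255891}
```

View pics/w1.png

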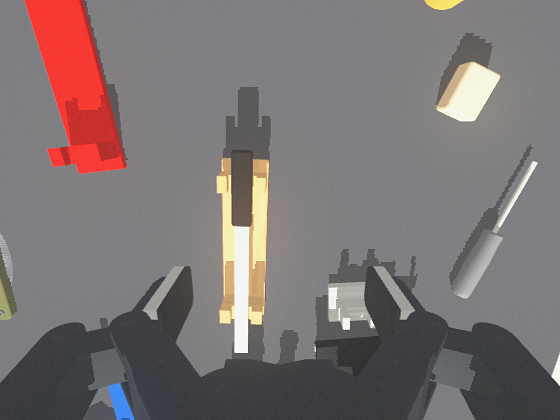

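```bash
python3 -m handwheel '[[0.025,-0.04,0,0,0,0,1],[0.025,-0.04,0,0,0,0,1],[0.025,-0.04,0,0,0,0,1],[0.025,-0.04,0,0,0,0,1],[0,0,0,0,0,0,1],[0,0,0,0,0,0,1],[0,0,0,0,0,0,1]]'
python3 - <<'E'
from h import *
s,im=snap('wrist','w2'); print(s['ee_pos'],s['tool_rot'])
cv2.imwrite("pics/w2z.png",cv2.resize(im[40:330,130:430,::-1],None,fx=2,fy=2,interpolation=cv2.INTER_CUBIC))
im=cv2.imread('pics/w1.png')
cv2.imwrite("pics/w1z.png",cv2.resize(im[140:370,200:290],None,fx=2.6,fy=2.6,interpolation=cv2.INTER_CUBIC))
E
```

```text
time_s: 2.12
ee_pos: [0.5893, -0.0328, 0.2447]
tool_rot: [[1.0, -0.001, -0.003], [0.003, 0.002, 1.0], [-0.001, -1.0, 0.002]]
wrist_force: [-1.0, 0.9, -0.5]
opening: 0.0853
[ 0.5893 -0.0328  0.2447] [[ 1.     -0.0011 -0.0035]
 [ 0.0035  0.0016  1.    ]
 [-0.0011 -1.      0.0016]]
```

View pics/w2z.png

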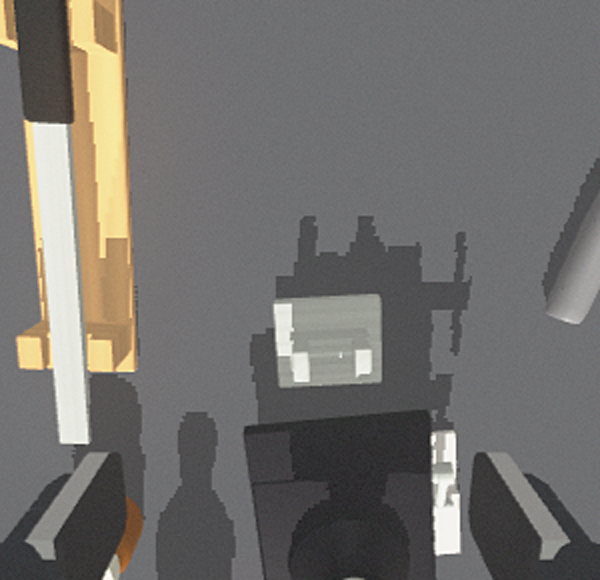

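View pics/w1z.png

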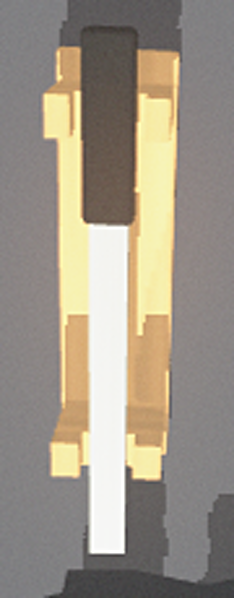

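Run:
```python
from h import *
im=cv2.imread('pics/w2.png')
a=im[180:290,240:360].astype(float); a=255*np.clip(a/200,0,1)**0.5
cv2.imwrite("pics/w2zz.png",cv2.resize(a.astype(np.uint8),None,fx=6,fy=5.4,interpolation=cv2.INTER_CUBIC))
C2=load('w2');C1=load('w1')
z2=lambda x,y:(x/2+130,y/2+40)
z1=lambda x,y:(x/2.6+200,y/2.6+140)
for n,p,z in [('tipL',(60,443),.048),('tipR',(90,442),.048),('jL',(33,122),.048),('jR',(73,122),.048),('restR',(134,371),.01)]: print('w2',n,ray(C2,*z2(*p),z))
for n,p,z in [('tipL',(89,553),.048),('tipR',(125,553),.048),('jL',(87,224),.048),('jR',(132,224),.048),('endL',(83,27),.054),('endR',(136,27),.054),('jL',(83,222),.054),('jR',(134,222),.054),
 ('postTL',(50,476),.05),('postTR',(160,479),.05),('postHL',(44,138),.05),('postHR',(170,140),.05),('bL',(59,47),.01),('bR',(180,50),.01)]: print('w1',n,ray(C1,*z1(*p),z))
for n,p,z in [('foot',(275,299),.012),('foot',(381,295),.012),('foot',(381,382),.012),('foot',(279,388),.012),
 ('chL',(290,353),.055),('chL',(308,353),.055),('chL',(308,381),.055),('chR',(356,349),.055),('chR',(371,376),.055),('lipL',(245,428),.028),('lipR',(430,411),.028)]: print('w2',n,ray(C2,*z2(*p),z))
```

```text
w2 tipL [ 0.4399 -0.1272  0.048 ]
w2 tipR [ 0.4589 -0.1264  0.048 ]
w2 jL [0.4474 0.0626 0.048 ]
w2 jR [0.4688 0.0627 0.048 ]
w2 restR [ 0.4793 -0.0926  0.01  ]
w1 tipL [ 0.4391 -0.1274  0.048 ]
w1 tipR [ 0.4586 -0.1273  0.048 ]
w1 jL [0.4459 0.0616 0.048 ]
w1 jR [0.4669 0.0617 0.048 ]
w1 endL [0.4488 0.1526 0.054 ]
w1 endR [0.4713 0.1527 0.054 ]
w1 jL [0.445  0.0647 0.054 ]
w1 jR [0.4684 0.0648 0.054 ]
w1 postTL [ 0.4213 -0.0765  0.05  ]
w1 postTR [ 0.4782 -0.0781  0.05  ]
w1 postHL [0.4286 0.1032 0.05  ]
w1 postHR [0.4851 0.1025 0.05  ]
w1 bL [0.43   0.1387 0.01  ]
w1 bR [0.4886 0.1375 0.01  ]
w2 foot [ 0.5748 -0.0421  0.012 ]
w2 foot [ 0.6431 -0.0392  0.012 ]
w2 foot [ 0.6458 -0.0991  0.012 ]
w2 foot [ 0.577  -0.1037  0.012 ]
w2 chL [ 0.585  -0.0646  0.055 ]
w2 chL [ 0.5955 -0.0646  0.055 ]
w2 chL [ 0.5957 -0.0822  0.055 ]
w2 chR [ 0.6237 -0.062   0.055 ]
w2 chR [ 0.6331 -0.0789  0.055 ]
w2 lipL [ 0.5549 -0.1259  0.028 ]
w2 lipR [ 0.6764 -0.1132  0.028 ]
```

View pics/w2zz.png

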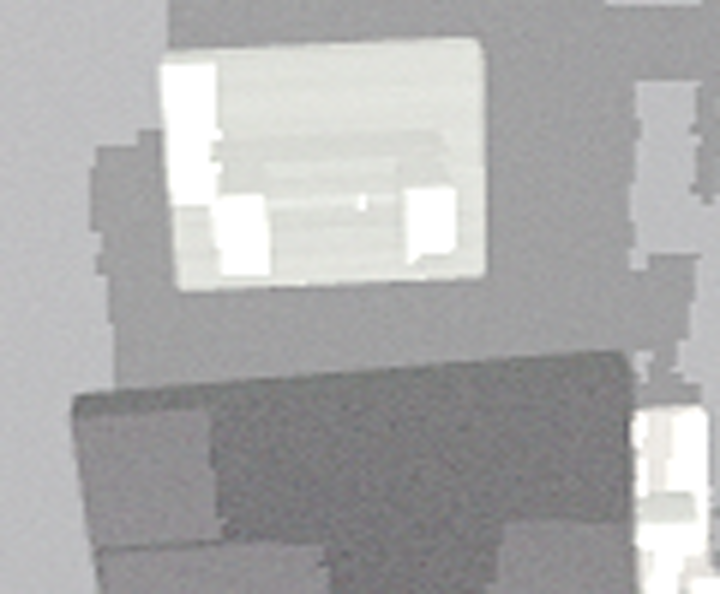

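```bash
python3 -m handwheel '[[-0.022,0.0186,0,0,0,-0.011,1],[-0.022,0.0186,0,0,0,-0.011,1],[-0.022,0.0186,0,0,0,-0.011,1],[-0.022,0.0186,-0.02,0,0,-0.01,1],[-0.022,0.0186,-0.03,0,0,0,1],[-0.022,0.0186,-0.03,0,0,0,1],[0,0,-0.025,0,0,0,1],[0,0,0,0,0,0,1],[0,0,0,0,0,0,1]]'
python3 - <<'E'
from h import *
s,im=snap('wrist','w3'); print(s['ee_pos'],s['tool_rot'],s['wrist_force'])
E
```

```text
time_s: 2.92
ee_pos: [0.4569, 0.0778, 0.1399]
tool_rot: [[0.999, -0.002, 0.039], [-0.039, 0.0, 0.999], [-0.002, -1.0, -0.0]]
wrist_force: [1.0, -0.4, 1.0]
opening: 0.0852
[0.4569 0.0778 0.1399] [[ 0.9992 -0.0018  0.0388]
 [-0.0388  0.      0.9992]
 [-0.0018 -1.     -0.0001]] [ 1.0085 -0.3693  0.9986]
```

View pics/w3.png

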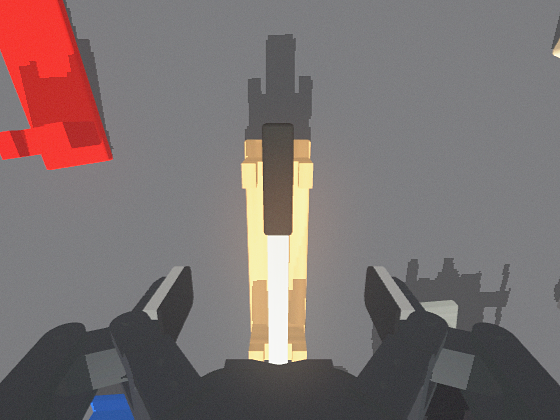

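```bash
python3 -m handwheel '[[0,0,-0.028,0,0,0,1],[0,0,-0.028,0,0,0,1],[0,0,-0.026,0,0,0,1],[0,0,-0.018,0,0,0,1],[0,0.001,-0.010,0,0,0,1],[0,0,0,0,0,0,1],[0,0,0,0,0,0,0.3],[0,0,0,0,0,0,0],[0,0,0,0,0,0,0],[0,0,0,0,0,0,0]]' 100
python3 -m handwheel '[[0,0,0,0,0,0,0],[0,0,0,0,0,0,0],[0,0,0,0,0,0,0]]' 100
python3 - <<'E'
from h import *
s,im=snap('wrist','w4'); print(s['ee_pos'],s['tool_rot'],s['wrist_force'],s['moment'])
E
```

```text
time_s: 3.8
ee_pos: [0.4585, 0.0775, 0.0311]
tool_rot: [[0.999, 0.002, 0.042], [-0.042, 0.0, 0.999], [0.002, -1.0, 0.0]]
wrist_force: [0.8, -0.2, 0.1]
opening: 0.0386
time_s: 4.05
ee_pos: [0.4577, 0.0775, 0.0311]
tool_rot: [[0.999, 0.001, 0.042], [-0.042, 0.0, 0.999], [0.001, -1.0, 0.0]]
wrist_force: [-1.7, -0.4, 8.8]
opening: 0.0222
[0.4577 0.0775 0.0311] [[ 0.9991  0.0006  0.0421]
 [-0.0421  0.0003  0.9991]
 [ 0.0006 -1.      0.0003]] [-1.6792 -0.3979  8.7999] [ 0.0053  0.2765 -0.0937]
```

View pics/w4.png

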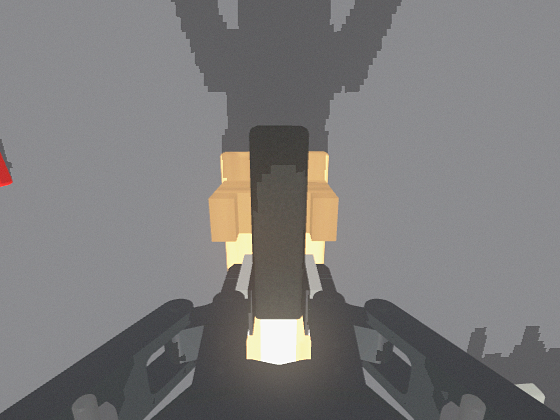

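```bash
cat > plan.py <<'E'
from h import *
from scipy.spatial.transform import Rotation as Ro
def Rbar(yaw,pitch): # pitch>0 handle up
    b0=np.array([-np.sin(yaw),np.cos(yaw),0]); z0=np.array([0,0,1.])
    x=b0*np.cos(pitch)+z0*np.sin(pitch); z=-b0*np.sin(pitch)+z0*np.cos(pitch)
    return np.c_[x,np.cross(z,x),z]
F=np.array([.610,-.0715,0]); L=np.array([.6157,-.1196,.028]); 
def save():
    s=bot.sense(); Rt=np.array(s['tool_rot']);p=np.array(s['ee_pos'])
    Rb=Rbar(-.0392,0); o=np.array([.4545+.0005,.0127,.040])
    np.savez('grasp.npz',R=Rt.T@Rb,t=Rt.T@(o-p))
def barpose(s=None):
    s=s or bot.sense(); g=np.load('grasp.npz'); Rt=np.array(s['tool_rot'])
    return Rt@g['R'], np.array(s['ee_pos'])+Rt@g['t']
def tcp_for(Rb,o):
    g=np.load('grasp.npz'); Rt=Rb@g['R'].T; return Rt,o-Rt@g['t']
def target(yaw,pitch,depth,c):
    """bar underside c above crest circle, tip depth inside lip edge"""
    Rb=Rbar(yaw,pitch); x=Rb[:,0];z=Rb[:,2]
    cen=F+[0,0,.034]; q=cen+z*(.006+c)  # point on underside line
    n=np.array([-np.sin(.105),np.cos(.105),0])
    # tip = q + k x + .0055 z ; (tip-L).n=-depth
    k=(-depth-(q+.0055*z-L)@n)/(x@n)
    return Rb,q+(k+.140)*x
def delta(Rb,o,s=None):
    s=s or bot.sense(); Rt,p=tcp_for(Rb,o)
    rv=Ro.from_matrix(Rt@np.array(s['tool_rot']).T).as_rotvec()
    return p,p-np.array(s['ee_pos']),rv
E
python3 - <<'E'
from plan import *
save()
d=np.pi/180
for a in [(5*d,28*d,-.03,.06),(5*d,28*d,-.012,.001),(5*d,28*d,.02,.001),(5*d,0,.02,0),(5*d,-4*d,.02,0)]:
    Rb,o=target(*a); p,dp,rv=delta(Rb,o); print(a,'tip',o-.14*Rb[:,0]+.0055*Rb[:,2],'tcp',p,'d',dp,rv)
E
python3 -m handwheel '[[0,0,0.01,0,0,0,0],[0,0,0.02,0,0,0,0],[0,0,0.03,0,0,0,0],[0,0,0.03,0,0,0,0],[0,0,0.02,0,0,0,0],[0,0,0,0,0,0,0],[0,0,0,0,0,0,0],[0,0,0,0,0,0,0]]'
python3 - <<'E'
from h import *
s,im=snap('side','s1');print(s['wrist_force'],s['moment'])
cv2.imwrite("pics/s1z.png",cv2.resize(im[120:300,180:400,::-1],None,fx=3.3,fy=3.3,interpolation=cv2.INTER_CUBIC))
E
```

```text
(0.08726646259971647, 0.4886921905584123, -0.03, 0.06) tip [ 0.6116 -0.0899  0.1052] tcp [0.5954 0.0971 0.1886] d [0.1377 0.0196 0.1575] [0.4889 0.0118 0.1239]
(0.08726646259971647, 0.4886921905584123, -0.012, 0.001) tip [ 0.6132 -0.1078  0.0288] tcp [0.5969 0.0791 0.1122] d [0.1393 0.0016 0.0811] [0.4889 0.0118 0.1239]
(0.08726646259971647, 0.4886921905584123, 0.02, 0.001) tip [ 0.616  -0.1397  0.0118] tcp [0.5997 0.0472 0.0952] d [ 0.1421 -0.0302  0.0641] [0.4889 0.0118 0.1239]
(0.08726646259971647, 0, 0.02, 0) tip [ 0.616  -0.1397  0.0455] tcp [0.5982 0.0644 0.0311] d [ 0.1406 -0.0131  0.    ] [-0.     -0.      0.1265]
(0.08726646259971647, -0.06981317007977318, 0.02, 0) tip [ 0.616  -0.1397  0.0503] tcp [0.5984 0.0629 0.0216] d [ 0.1407 -0.0146 -0.0094] [-0.0698 -0.0017  0.1264]
time_s: 4.77
ee_pos: [0.4571, 0.0774, 0.1396]
tool_rot: [[0.999, -0.001, 0.042], [-0.042, -0.0, 0.999], [-0.001, -1.0, -0.0]]
wrist_force: [0.2, -0.0, -3.2]
opening: 0.0218
[ 0.2449 -0.0191 -3.2257] [ 0.1213 -0.0202  0.0361]
```

View pics/s1z.png

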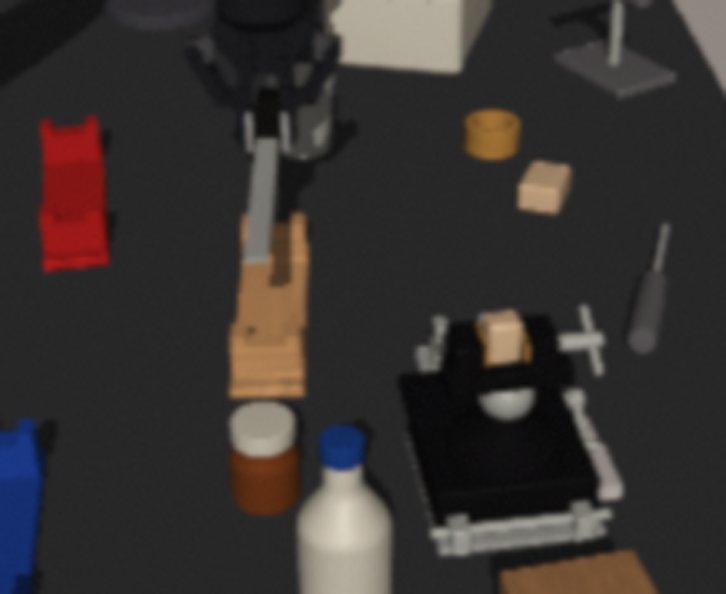

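Run:
```python
from plan import *
Rb,o=barpose(); print(o, 'obs tip',(257.9,199.4))
C=cam('side')
for dz in [0,-.01,-.02,-.04]:
    for off in [(-.14,.008),( .05,.014)]: print(dz,proj(C,o+Rb@np.array([off[0],0,off[1]])+[0,0,dz if off[0]<0 else 0]))
```

```text
[0.4542 0.0125 0.1482] obs tip (257.9, 199.4)
0 [256.6377 197.1703]
0 [259.6391 159.7795]
-0.01 [256.8467 200.6493]
-0.01 [259.6391 159.7795]
-0.02 [257.0539 204.0973]
-0.02 [259.6391 159.7795]
-0.04 [257.4627 210.9021]
-0.04 [259.6391 159.7795]
```

```bash
python3 -m handwheel '[[0.0173,0.0025,0.0061,0.0611,0.0015,0.0155,0],[0.0173,0.0025,0.0061,0.0611,0.0015,0.0155,0],[0.0173,0.0025,0.0061,0.0611,0.0015,0.0155,0],[0.0173,0.0025,0.0061,0.0611,0.0015,0.0155,0],[0.0173,0.0025,0.0061,0.0611,0.0015,0.0155,0],[0.0173,0.0025,0.0061,0.0611,0.0015,0.0155,0],[0.0173,0.0025,0.0061,0.0611,0.0015,0.0155,0],[0.0173,0.0025,0.0061,0.0611,0.0015,0.0155,0],[0,0,0,0,0,0,0],[0,0,0,0,0,0,0]]'
python3 - <<'E'
from plan import *
s,im=snap('side','s2');print(s['wrist_force'],s['moment'])
cv2.imwrite("pics/s2z.png",cv2.resize(im[150:300,240:400,::-1],None,fx=4,fy=4,interpolation=cv2.INTER_CUBIC))
s,im=snap('top','t2')
cv2.imwrite("pics/t2z.png",cv2.resize(im[110:220,220:380,::-1],None,fx=4.5,fy=4.5,interpolation=cv2.INTER_CUBIC))
Rb,o=barpose(); print(s['ee_pos'])
for n in ('side','top'):
  C=cam(n); print(n,[proj(C,o+Rb@np.array(q)) for q in [(-.14,0,.008),(.05,0,.008)]])
E
```

```text
time_s: 5.65
ee_pos: [0.596, 0.0955, 0.1864]
tool_rot: [[0.997, -0.043, -0.07], [0.082, 0.467, 0.88], [-0.005, -0.883, 0.469]]
wrist_force: [-1.1, 0.6, -2.6]
opening: 0.0221
[-1.0792  0.5572 -2.6097] [-0.6348 -0.0062  0.0127]
[0.5947 0.0969 0.1868]
side [array([320.5993, 203.8898]), array([309.6023, 144.7683])]
top [array([297.1704, 158.8727]), array([222.9948, 156.8605])]
```

View pics/s2z.png

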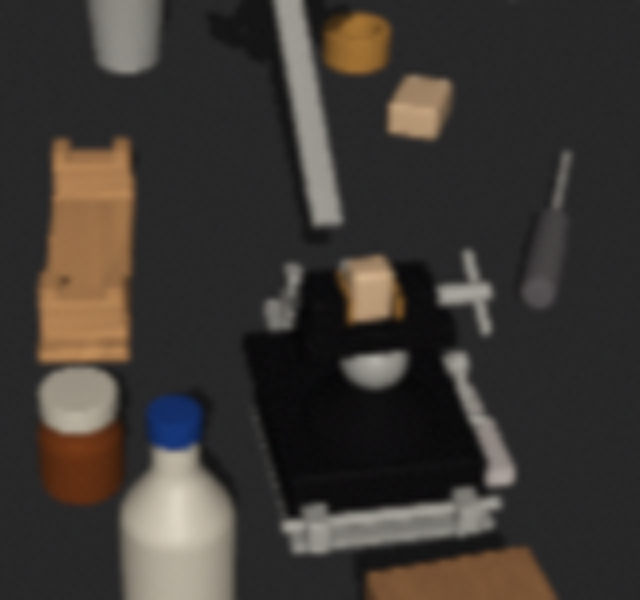

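View pics/t2z.png

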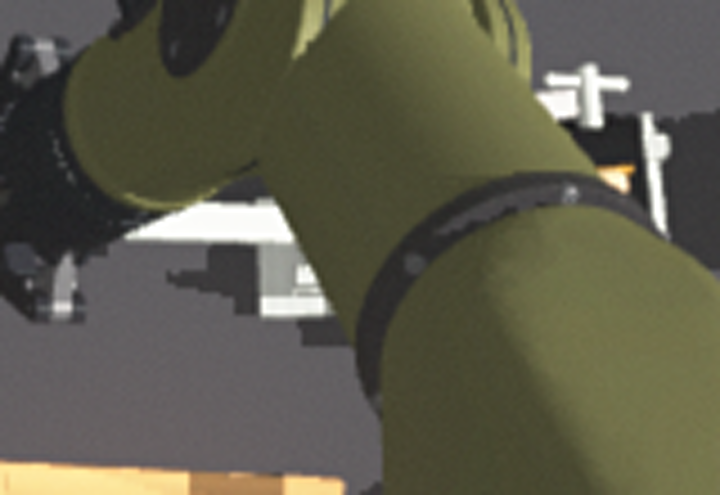

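View pics/s2.png

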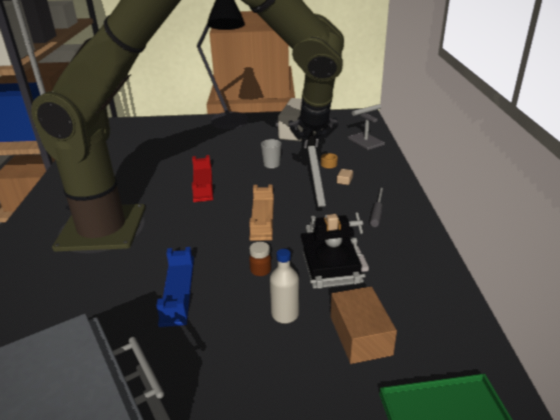

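Run:
```python
from plan import *
d=np.pi/180
for a in [(5*d,28*d,-.012,.012),(5*d,28*d,-.012,.001),(5*d,28*d,.012,.001)]:
    Rb,o=target(*a); p,dp,rv=delta(Rb,o); print(a,'tip',o-.14*Rb[:,0]+.0055*Rb[:,2],'tcp',p,'d',dp,rv)
C=cam('side')
for q in [(.5549,-.1259,.042),(.6764,-.1132,.042),(.4539,-.0877,.05)]: print(proj(C,q))
```

```text
(0.08726646259971647, 0.4886921905584123, -0.012, 0.012) tip [ 0.6132 -0.1078  0.0412] tcp [0.5969 0.0791 0.1247] d [ 0.0027 -0.0186 -0.0626] [ 0.0005 -0.0047 -0.0016]
(0.08726646259971647, 0.4886921905584123, -0.012, 0.001) tip [ 0.6132 -0.1078  0.0288] tcp [0.5969 0.0791 0.1122] d [ 0.0027 -0.0186 -0.0751] [ 0.0005 -0.0047 -0.0016]
(0.08726646259971647, 0.4886921905584123, 0.012, 0.001) tip [ 0.6153 -0.1317  0.016 ] tcp [0.599  0.0552 0.0994] d [ 0.0048 -0.0425 -0.0879] [ 0.0005 -0.0047 -0.0016]
[300.0865 233.1385]
[346.3311 228.3834]
[260.748  223.8052]
```

```bash
python3 -m handwheel '[[0.0007,-0.0047,-0.0156,0,-0.001,0,0],[0.0007,-0.0047,-0.0156,0,-0.001,0,0],[0.0007,-0.0047,-0.0156,0,-0.001,0,0],[0.0006,-0.0045,-0.0156,0,-0.001,0,0],[0,0,0,0,0,0,0],[0,0,0,0,0,0,0],[0,0,0,0,0,0,0]]'
python3 - <<'E'
from plan import *
s,im=snap('side','s3');print(s['wrist_force'],s['moment'])
cv2.imwrite("pics/s3z.png",cv2.resize(im[150:300,240:400,::-1],None,fx=4,fy=4,interpolation=cv2.INTER_CUBIC))
s,im=snap('wrist','w5');
d=np.pi/180
for a in [(5*d,28*d,-.012,.001),(5*d,28*d,.014,.001)]:
    Rb,o=target(*a); p,dp,rv=delta(Rb,o); print(a,'d',dp,rv)
E
```

```text
time_s: 6.33
ee_pos: [0.5989, 0.0794, 0.1267]
tool_rot: [[0.996, -0.038, -0.076], [0.085, 0.468, 0.879], [0.003, -0.883, 0.47]]
wrist_force: [0.5, -0.1, -2.8]
opening: 0.0219
[ 0.4627 -0.0957 -2.7523] [-0.6213 -0.0555  0.0088]
(0.08726646259971647, 0.4886921905584123, -0.012, 0.001) d [-0.0025 -0.0004 -0.0152] [-0.0002  0.005  -0.0011]
(0.08726646259971647, 0.4886921905584123, 0.014, 0.001) d [-0.0002 -0.0263 -0.029 ] [-0.0002  0.005  -0.0011]
```

View pics/s3z.png

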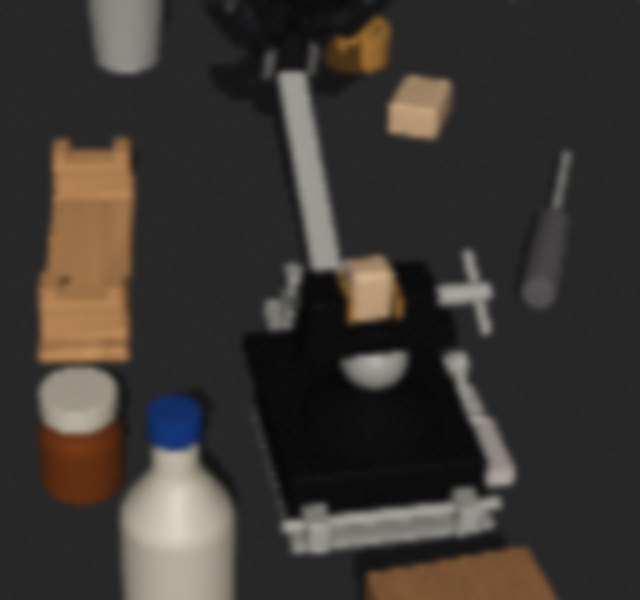

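View pics/w5.png

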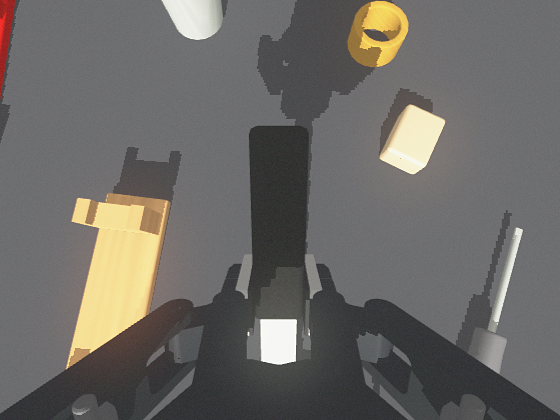

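```bash
python3 -m handwheel '[[-0.001,0,-0.004,0,0.002,0,0],[-0.001,0,-0.004,0,0.002,0,0],[0,0,-0.004,0,0,0,0],[0,0,-0.003,0,0,0,0],[0,0,0,0,0,0,0],[0,0,0,0,0,0,0],[0,0,0,0,0,0,0]]'
python3 - <<'E'
from plan import *
import time
for i in range(3):
    s=bot.sense(); print(s['ee_pos'],s['wrist_force'],s['moment'])
d=np.pi/180
for a in [(5*d,28*d,-.012,.000),(5*d,28*d,.014,.000)]:
    Rb,o=target(*a); p,dp,rv=delta(Rb,o); print(a,'d',dp,rv)
E
```

```text
time_s: 7.02
ee_pos: [0.5969, 0.0786, 0.1114]
tool_rot: [[0.996, -0.041, -0.074], [0.084, 0.467, 0.88], [-0.002, -0.883, 0.469]]
wrist_force: [-0.8, 0.5, -2.2]
opening: 0.0219
[0.5969 0.0786 0.1114] [-0.7624  0.4747 -2.1844] [-0.8267 -0.0854  0.0497]
[0.5969 0.0786 0.1114] [-0.7624  0.4747 -2.1844] [-0.8267 -0.0854  0.0497]
[0.5969 0.0786 0.1114] [-0.7624  0.4747 -2.1844] [-0.8267 -0.0854  0.0497]
(0.08726646259971647, 0.4886921905584123, -0.012, 0.0) d [ 0.0001  0.0005 -0.0003] [ 0.0006 -0.0007 -0.0002]
(0.08726646259971647, 0.4886921905584123, 0.014, 0.0) d [ 0.0023 -0.0254 -0.0141] [ 0.0006 -0.0007 -0.0002]
```

```bash
python3 -m handwheel '[[0.0005,-0.005,-0.0025,0,0,0,0],[0.0005,-0.005,-0.0025,0,0,0,0],[0.0005,-0.005,-0.0027,0,0,0,0],[0.0005,-0.005,-0.0027,0,0,0,0],[0.0003,-0.005,-0.0027,0,0,0,0],[0,0,0,0,0,0,0],[0,0,0,0,0,0,0]]'
python3 - <<'E'
from plan import *
s=bot.sense(); print(s['ee_pos'],s['wrist_force'],s['moment'])
s,im=snap('top','t3'); s,im2=snap('side','s4')
cv2.imwrite("pics/t3z.png",cv2.resize(im[110:220,220:380,::-1],None,fx=4.5,fy=4.5,interpolation=cv2.INTER_CUBIC))
cv2.imwrite("pics/s4z.png",cv2.resize(im2[150:300,240:400,::-1],None,fx=4,fy=4,interpolation=cv2.INTER_CUBIC))
d=np.pi/180
for a in [(5*d,28*d,.02,.000)]:
    Rb,o=target(*a); p,dp,rv=delta(Rb,o); print(a,'d',dp,rv)
E
```

```text
time_s: 7.6
ee_pos: [0.5991, 0.0531, 0.0979]
tool_rot: [[0.996, -0.041, -0.073], [0.084, 0.467, 0.88], [-0.002, -0.883, 0.469]]
wrist_force: [-0.6, -0.7, -2.2]
opening: 0.0219
[0.5991 0.0531 0.0979] [-0.6336 -0.6813 -2.2035] [-0.8053 -0.0996 -0.0254]
(0.08726646259971647, 0.4886921905584123, 0.02, 0.0) d [ 0.0006 -0.0067 -0.0043] [ 0.0001 -0.0006 -0.0006]
```

View pics/s4z.png

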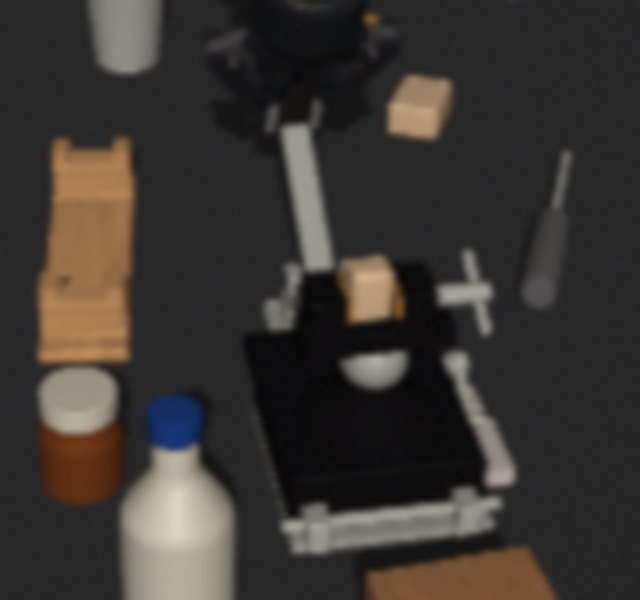

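View pics/t3z.png

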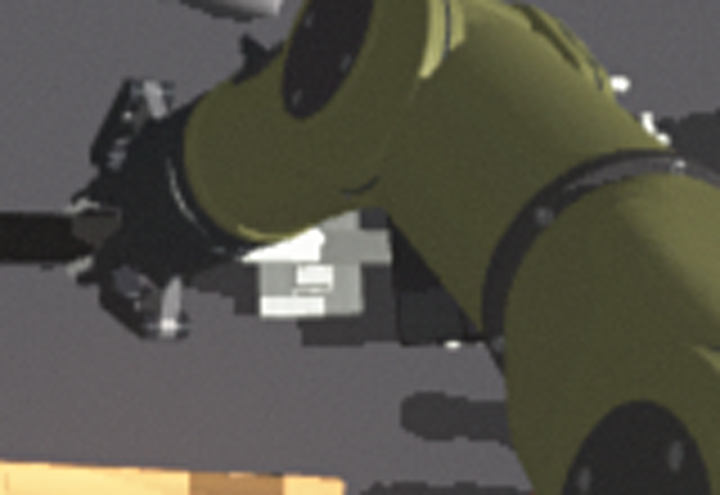

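```bash
python3 -m handwheel '[[0.0002,-0.0035,-0.0022,0,0,0,0],[0.0002,-0.0035,-0.0022,0,0,0,0],[0,0,-0.001,0,0,0,0],[0,0,-0.001,0,0,0,0],[0,0,0,0,0,0,0],[0,0,0,0,0,0,0],[0,0,0,0,0,0,0],[0,0,0,0,0,0,0]]'
python3 - <<'E'
from plan import *
s=bot.sense(); print(s['ee_pos'],s['wrist_force'],s['moment'])
Rb,o=barpose(s); print('pitch',np.degrees(np.arcsin(Rb[2,0])),'tip',o+Rb@[-.14,0,.0055])
d=np.pi/180
ax=np.array([np.cos(5*d),np.sin(5*d),0]); cen=F+[0,0,.034]
p=np.array(s['ee_pos']); prev=p
for a in range(0,36,4):
    q=cen+Ro.from_rotvec(-a*d*ax).apply(p-cen); print(28-a,q,q-prev); prev=q
E
```

```text
time_s: 8.37
ee_pos: [0.5998, 0.0463, 0.0919]
tool_rot: [[0.996, -0.04, -0.074], [0.084, 0.467, 0.88], [-0.001, -0.883, 0.469]]
wrist_force: [0.2, -2.9, -0.5]
opening: 0.0217
[0.5998 0.0463 0.0919] [ 0.215  -2.8681 -0.4816] [-1.2661 -0.1492 -0.0046]
pitch 27.933829562769347 tip [ 0.6161 -0.1407  0.0087]
28 [0.5998 0.0463 0.0919] [0. 0. 0.]
24 [0.5995 0.0501 0.0836] [-0.0003  0.0037 -0.0084]
20 [0.5992 0.0532 0.0749] [-0.0003  0.0031 -0.0086]
16 [0.599  0.0557 0.0661] [-0.0002  0.0025 -0.0088]
12 [0.5988 0.0577 0.0571] [-0.0002  0.0019 -0.009 ]
8 [0.5987 0.059  0.048 ] [-0.0001  0.0013 -0.0091]
4 [0.5987 0.0596 0.0388] [-0.0001  0.0007 -0.0092]
0 [0.5987 0.0596 0.0296] [-0.      0.     -0.0092]
-4 [0.5987 0.059  0.0205] [ 0.0001 -0.0006 -0.0092]
```

```bash
python3 -m handwheel '[[-0.0001,0.0019,-0.0042,-0.0348,-0.003,0,0],[-0.0001,0.0018,-0.0042,-0.0348,-0.003,0,0],[-0.0001,0.0016,-0.0043,-0.0348,-0.003,0,0],[-0.0001,0.0015,-0.0043,-0.0348,-0.003,0,0],[0,0,0,0,0,0,0],[0,0,0,0,0,0,0]]'
python3 -m handwheel '[[-0.0001,0.0013,-0.0044,-0.0348,-0.003,0,0],[-0.0001,0.0012,-0.0044,-0.0348,-0.003,0,0],[0,0,0,0,0,0,0],[0,0,0,0,0,0,0]]'
python3 - <<'E'
from plan import *
s=bot.sense(); print(s['ee_pos'],s['wrist_force'],s['moment'])
s,im2=snap('side','s5')
cv2.imwrite("pics/s5z.png",cv2.resize(im2[150:300,240:400,::-1],None,fx=4,fy=4,interpolation=cv2.INTER_CUBIC))
E
```

```text
time_s: 8.87
ee_pos: [0.5995, 0.0522, 0.0753]
tool_rot: [[0.996, -0.029, -0.078], [0.084, 0.338, 0.937], [-0.001, -0.941, 0.339]]
wrist_force: [-1.0, -5.5, 4.9]
opening: 0.0221
time_s: 9.2
ee_pos: [0.5993, 0.0555, 0.0668]
tool_rot: [[0.996, -0.024, -0.081], [0.084, 0.273, 0.958], [-0.001, -0.962, 0.274]]
wrist_force: [-0.7, -3.2, 5.7]
opening: 0.0219
[0.5993 0.0555 0.0668] [-0.6837 -3.2286  5.7105] [-0.8797  0.1613  0.0257]
```

View pics/s5z.png

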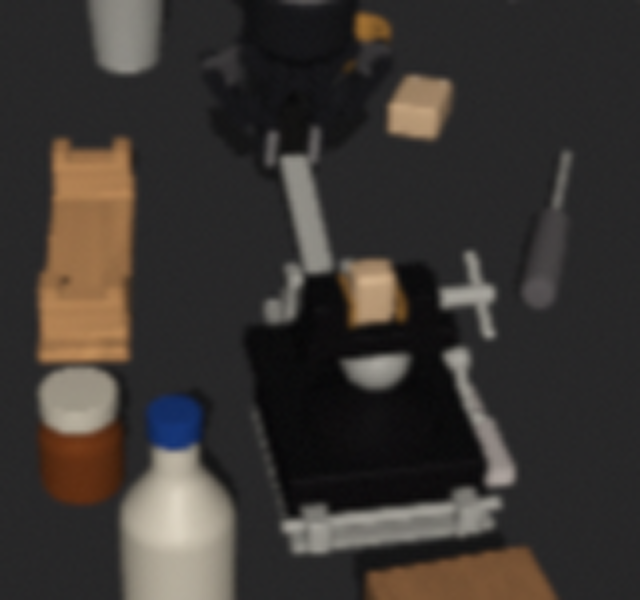

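```bash
python3 -m handwheel '[[-0.0001,0.001,-0.0045,-0.0348,-0.003,0,0],[-0.0001,0.0009,-0.0045,-0.0348,-0.003,0,0],[-0.0001,0.0007,-0.0045,-0.0348,-0.003,0,0],[-0.0001,0.0006,-0.0045,-0.0348,-0.003,0,0],[0,0.0005,-0.0046,-0.0348,-0.003,0,0],[0,0,0,0,0,0,0],[0,0,0,0,0,0,0],[0,0,0,0,0,0,0]]'
python3 - <<'E'
from plan import *
s=bot.sense(); print(s['ee_pos'],s['wrist_force'],s['moment'])
s,im2=snap('side','s6')
cv2.imwrite("pics/s6z.png",cv2.resize(im2[200:280,290:380,::-1],None,fx=7,fy=7,interpolation=cv2.INTER_CUBIC))
im=cv2.imread('pics/s5.png');cv2.imwrite("pics/s5y.png",cv2.resize(im[200:280,290:380],None,fx=7,fy=7,interpolation=cv2.INTER_CUBIC))
E
```

```text
time_s: 9.92
ee_pos: [0.5991, 0.0588, 0.0445]
tool_rot: [[0.997, -0.009, -0.083], [0.083, 0.102, 0.991], [0.0, -0.995, 0.103]]
wrist_force: [-0.5, -4.8, 7.5]
opening: 0.0217
[0.5991 0.0588 0.0445] [-0.5403 -4.8365  7.5485] [-0.8692  0.153  -0.0318]
```

View pics/s6z.png

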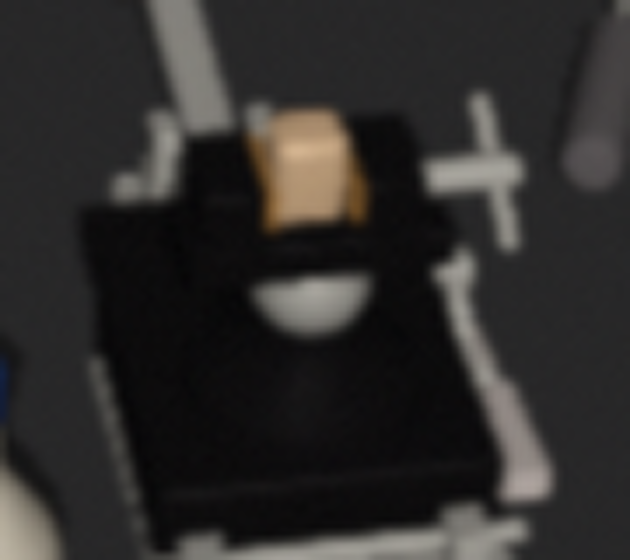

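View pics/s5y.png

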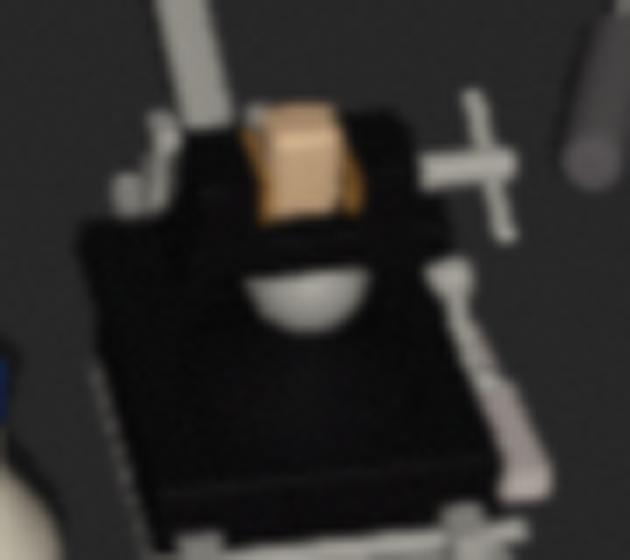

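```bash
python3 -m handwheel '[[0,0.0003,-0.0046,-0.0348,-0.003,0,0],[0,0.0002,-0.0046,-0.0348,-0.003,0,0],[0,0,0,0,0,0,0],[0,0,0,0,0,0,0]]'
python3 -m handwheel '[[0,0.0001,-0.0046,-0.0348,-0.003,0,0],[0,0,0,0,0,0,0],[0,0,0,0,0,0,0]]'
python3 - <<'E'
from plan import *
s=bot.sense(); print(s['ee_pos'],s['wrist_force'],s['moment'])
s,im2=snap('side','s7')
cv2.imwrite("pics/s7z.png",cv2.resize(im2[200:280,290:380,::-1],None,fx=7,fy=7,interpolation=cv2.INTER_CUBIC))
E
```

```text
time_s: 10.3
ee_pos: [0.5993, 0.0587, 0.0355]
tool_rot: [[0.997, -0.002, -0.083], [0.083, 0.032, 0.996], [0.001, -0.999, 0.032]]
wrist_force: [-0.6, -5.6, 8.6]
opening: 0.0218
time_s: 10.55
ee_pos: [0.5995, 0.0588, 0.0314]
tool_rot: [[0.997, 0.001, -0.083], [0.083, -0.003, 0.997], [0.001, -1.0, -0.003]]
wrist_force: [-1.9, -5.5, 12.7]
opening: 0.0221
[0.5995 0.0588 0.0314] [-1.8886 -5.4873 12.7384] [-0.8542  0.3176 -0.0819]
```

View pics/s7z.png

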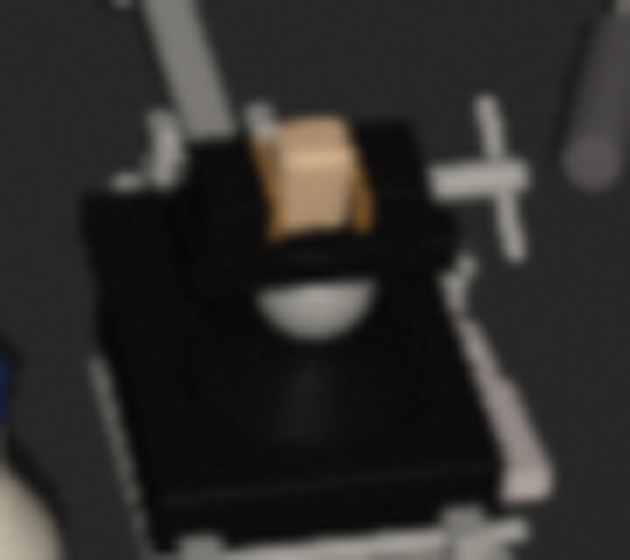

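Run:
```python
from plan import *
C=cam('side'); n=np.array([-np.sin(.105),np.cos(.105),0]); y=np.array([np.cos(.105),np.sin(.105),0])
H=L-.15*n; H[2]=.010
for th in [0,.05,.1,.13,.15,.16,.17,.185]:
    v=.15*n*np.cos(th)-n*np.sin(th)*.032+np.array([0,0,.15*np.sin(th)+.032*np.cos(th)])
    q=proj(C,H+v-.06*y); print(th,q,(q-[290,200])*7+np.array([1.1,1.4])*7)
# prop/rail views
im5=cv2.imread('pics/s6.png');im7=cv2.imread('pics/s7.png')
a=np.hstack([cv2.resize(i[225:275,340:375],None,fx=11,fy=11,interpolation=cv2.INTER_CUBIC) for i in (im5,im7)])
cv2.imwrite('pics/cmp.png',np.clip(a.astype(float)*1.5,0,255).astype(np.uint8))
```

```text
0 [300.5241 233.1179] [ 81.3687 241.625 ]
0.05 [300.6366 231.1485] [ 82.1559 227.8397]
0.1 [300.7755 229.2756] [ 83.1287 214.7293]
0.13 [300.8717 228.2002] [ 83.8018 207.2013]
0.15 [300.9411 227.504 ] [ 84.2878 202.3282]
0.16 [300.9774 227.1623] [ 84.5421 199.9362]
0.17 [301.0148 226.8249] [ 84.8038 197.5741]
0.185 [301.0729 226.3268] [ 85.2103 194.0879]
```

View pics/cmp.png

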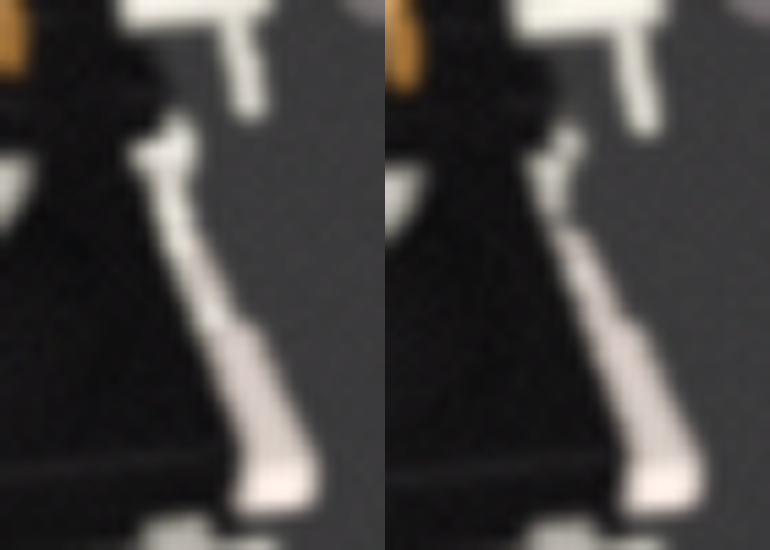

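```bash
python3 -m handwheel '[[0,0,0.0023,0.0174,0.0015,0,0],[0,-0.0001,0.0023,0.0174,0.0015,0,0],[0,-0.0001,0.0023,0.0174,0.0015,0,0],[0,-0.0001,0.0023,0.0174,0.0015,0,0],[0,-0.0002,0.0023,0.0174,0.0015,0,0],[0,-0.0002,0.0023,0.0174,0.0015,0,0],[0,0,0,0,0,0,0],[0,0,0,0,0,0,0]]'
python3 -m handwheel '[[0,-0.0003,0.0023,0.0174,0.0015,0,0],[0,-0.0003,0.0023,0.0174,0.0015,0,0],[0,-0.0003,0.0023,0.0174,0.0015,0,0],[0,0,0,0,0,0,0],[0,0,0,0,0,0,0]]'
python3 - <<'E'
from plan import *
s=bot.sense(); print(s['ee_pos'],s['wrist_force'],s['moment'])
s,im2=snap('side','s8')
cv2.imwrite("pics/s8z.png",cv2.resize(im2[200:280,290:380,::-1],None,fx=7,fy=7,interpolation=cv2.INTER_CUBIC))
E
```

```text
time_s: 11.27
ee_pos: [0.5986, 0.0594, 0.0435]
tool_rot: [[0.996, -0.01, -0.083], [0.084, 0.104, 0.991], [-0.001, -0.995, 0.105]]
wrist_force: [1.4, -2.0, -0.8]
opening: 0.0219
time_s: 11.68
ee_pos: [0.5986, 0.0585, 0.0505]
tool_rot: [[0.997, -0.014, -0.082], [0.084, 0.156, 0.984], [-0.001, -0.988, 0.157]]
wrist_force: [1.7, -0.5, 0.1]
opening: 0.0221
[0.5986 0.0585 0.0505] [ 1.6978 -0.4785  0.1148] [-0.5244 -0.1018  0.0461]
```

View pics/s8z.png

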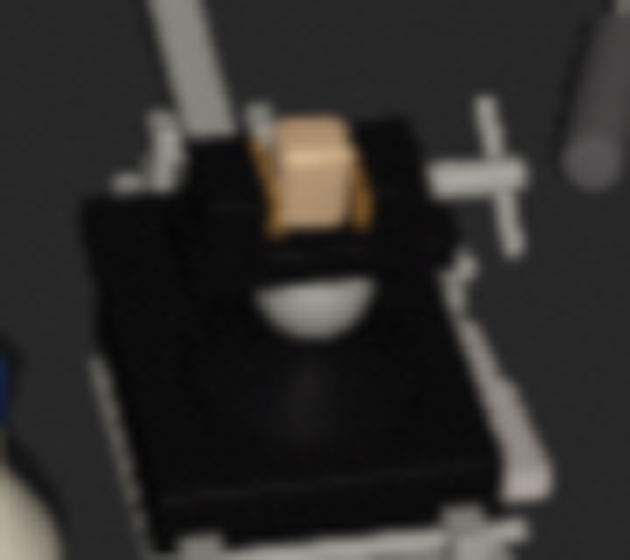

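Run:
```python
from plan import *
s,im=snap('wrist','w6')
s,im2=snap('side','s9')
cv2.imwrite("pics/s9z.png",cv2.resize(im2[200:280,290:380,::-1],None,fx=7,fy=7,interpolation=cv2.INTER_CUBIC))
a=np.hstack([cv2.resize(cv2.imread(f'pics/{i}.png')[225:275,340:375],None,fx=7,fy=11,interpolation=cv2.INTER_CUBIC) for i in ('s7','s8','s9')])
cv2.imwrite('pics/cmp2.png',np.clip(a.astype(float)*1.5,0,255).astype(np.uint8))
```

```text
(no output)
```

View pics/w6.png

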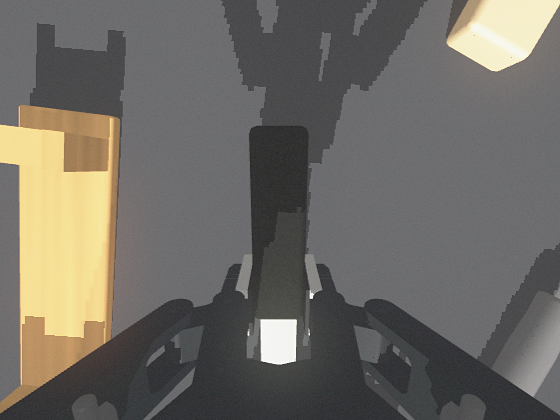

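View pics/cmp2.png

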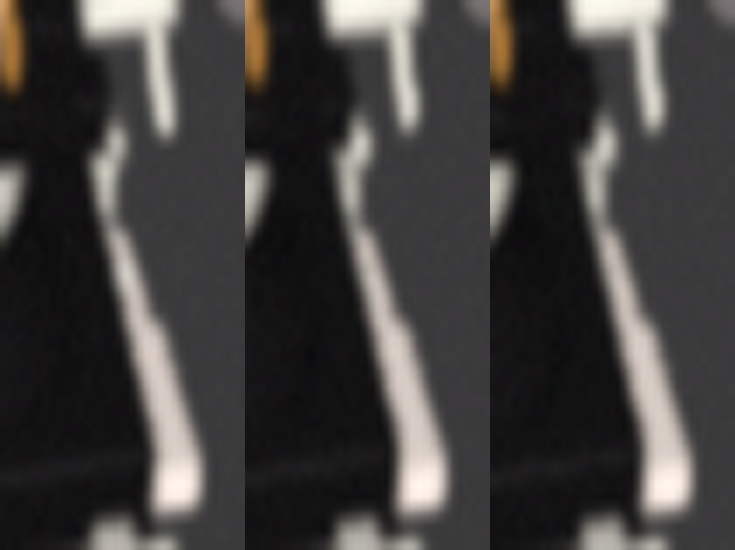

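```bash
cat > tilt.py <<'E'
from plan import *
n=np.array([-np.sin(.105),np.cos(.105),0]); H=L-.15*n; H[2]=.010
y=np.array([np.cos(.105),np.sin(.105),0])
C=cam('side')
def tilt(name):
    out=[]
    A=cv2.imread('pics/s4.png').astype(np.float32); B=cv2.imread(f'pics/{name}.png').astype(np.float32)
    for lab,(u,v,w,h),z in [('block',(326,213,14,18),.145),('T',(350,212,16,26),.12),('ball',(322,237,26,12),.09)]:
        up=8
        t=cv2.resize(A[v:v+h,u:u+w],None,fx=up,fy=up,interpolation=cv2.INTER_CUBIC)
        m=10
        S=cv2.resize(B[v-m:v+h+m,u-m:u+w+m],None,fx=up,fy=up,interpolation=cv2.INTER_CUBIC)
        r=cv2.matchTemplate(S,t,cv2.TM_CCOEFF_NORMED); _,mx,_,loc=cv2.minMaxLoc(r)
        d=np.array(loc)/up-m
        c0=(u+w/2-1.1,v+h/2-1.4); P=ray(C,*c0,z)
        r0=P-H; a=r0@n; b=r0[2]; l=r0@y
        f=lambda th:proj(C,H+l*y+n*(a*np.cos(th)-b*np.sin(th))+np.array([0,0,a*np.sin(th)+b*np.cos(th)]))-proj(C,P)
        ths=np.linspace(-.02,.2,221); e=[np.linalg.norm(f(t)-d) for t in ths]
        out.append((lab,d,round(mx,3),round(ths[np.argmin(e)],3),round(min(e),2)))
    return out
if __name__=='__main__':
    import sys
    for k in sys.argv[1:]: print(k,tilt(k))
E
python3 tilt.py s5 s6 s7 s8 s9
```

```text
s5 [('block', array([0.5, 0.5]), 0.992, np.float64(0.031), np.float64(0.07)), ('T', array([0.625, 0.375]), 0.971, np.float64(0.046), np.float64(0.06)), ('ball', array([0.25 , 0.375]), 0.995, np.float64(0.037), np.float64(0.1))]
s6 [('block', array([1.25, 1.5 ]), 0.984, np.float64(0.081), np.float64(0.1)), ('T', array([1.375, 1.125]), 0.933, np.float64(0.105), np.float64(0.25)), ('ball', array([0.875, 1.125]), 0.991, np.float64(0.111), np.float64(0.11))]
s7 [('block', array([2. , 2.5]), 0.975, np.float64(0.126), np.float64(0.2)), ('T', array([2.25 , 2.125]), 0.948, np.float64(0.173), np.float64(0.41)), ('ball', array([1.375, 1.875]), 0.983, np.float64(0.169), np.float64(0.13))]
s8 [('block', array([1.875, 2.25 ]), 0.975, np.float64(0.117), np.float64(0.23)), ('T', array([2.   , 1.875]), 0.947, np.float64(0.156), np.float64(0.41)), ('ball', array([1.25 , 1.625]), 0.988, np.float64(0.152), np.float64(0.09))]
s9 [('block', array([1.875, 2.25 ]), 0.975, np.float64(0.117), np.float64(0.23)), ('T', array([2.   , 1.875]), 0.947, np.float64(0.156), np.float64(0.41)), ('ball', array([1.25 , 1.625]), 0.988, np.float64(0.152), np.float64(0.09))]
```

Run:
```python
import cv2
im=cv2.imread('pics/s4.png')
for (u,v,w,h) in [(326,213,14,18),(350,212,16,26),(322,237,26,12)]: cv2.rectangle(im,(u,v),(u+w,v+h),(0,0,255),1)
cv2.imwrite('pics/chk.png',cv2.resize(im[190:280,280:390],None,fx=6,fy=6))
```

```text
(no output)
```

View pics/chk.png

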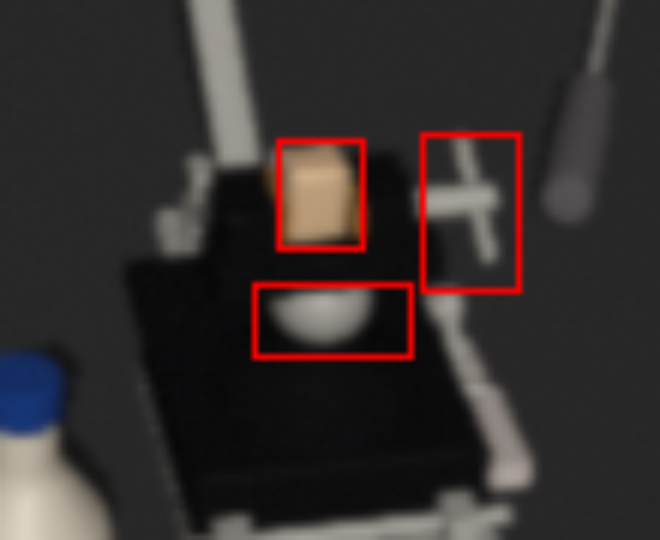

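```bash
python3 -m handwheel '[[0,0,0,0,0,0,0],[0,0,0,0,0,0,0],[0,0,0.0015,0,0,0,0],[0,0.008,0.002,0,0,0,0],[0,0.012,0.002,0,0,0,0],[0,0.015,0.0025,0,0,0,0],[0,0.015,0.0025,0,0,0,0],[0,0.015,0.0025,0,0,0,0],[0,0,0,0,0,0,0],[0,0,0,0,0,0,0]]'
python3 - <<'E'
from plan import *
s=bot.sense(); print(s['ee_pos'],s['wrist_force'],s['moment'])
s,im2=snap('side','s10')
Rb,o=barpose(); print(o+Rb@[-.14,0,.0055])
E
python3 tilt.py s8 s10
```

```text
time_s: 12.67
ee_pos: [0.5974, 0.1267, 0.0634]
tool_rot: [[0.996, -0.016, -0.087], [0.088, 0.157, 0.984], [-0.002, -0.987, 0.158]]
wrist_force: [-0.1, -0.2, -2.6]
opening: 0.0221
[0.5974 0.1267 0.0634] [-0.1464 -0.2342 -2.6325] [-0.1338  0.0963 -0.077 ]
[ 0.6159 -0.0792  0.0455]
s8 [('block', array([1.875, 2.25 ]), 0.975, np.float64(0.117), np.float64(0.23)), ('T', array([2.   , 1.875]), 0.947, np.float64(0.156), np.float64(0.41)), ('ball', array([1.25 , 1.625]), 0.988, np.float64(0.152), np.float64(0.09))]
s10 [('block', array([1.875, 2.25 ]), 0.975, np.float64(0.117), np.float64(0.23)), ('T', array([2.   , 1.875]), 0.947, np.float64(0.156), np.float64(0.41)), ('ball', array([1.25 , 1.625]), 0.988, np.float64(0.152), np.float64(0.09))]
```

```bash
python3 -m handwheel '[[0,0,0.03,0,0,0,0],[0,0,0.04,0,0,0,0],[0,0,0.04,0,0,0,0],[0,0,0.04,-0.04,0,0,0],[0,0,0.04,-0.04,0,0,0],[0,-0.03,0.02,-0.04,0,0,0],[0,-0.04,0,-0.04,0,0,0],[0,-0.04,0,0,0,0,0],[0,-0.035,0,0,0,0,0],[0,0,0,0,0,0,0]]'
python3 -m handwheel '[[0,0,0,0,0,0,0],[0,0,0,0,0,0,0]]'
python3 - <<'E'
from plan import *
s,im=snap('wrist','w7'); print(s['ee_pos'],s['tool_rot'])
E
```

```text
time_s: 13.55
ee_pos: [0.5973, -0.0347, 0.2736]
tool_rot: [[0.998, -0.015, -0.068], [0.068, -0.014, 0.998], [-0.016, -1.0, -0.013]]
wrist_force: [-0.5, -1.6, -3.0]
opening: 0.0218
time_s: 13.72
ee_pos: [0.5981, -0.022, 0.2731]
tool_rot: [[0.997, -0.015, -0.081], [0.081, -0.003, 0.997], [-0.015, -1.0, -0.002]]
wrist_force: [1.3, 0.7, -2.6]
opening: 0.0221
[ 0.5981 -0.022   0.2731] [[ 0.9966 -0.015  -0.0812]
 [ 0.0811 -0.0033  0.9967]
 [-0.0152 -0.9999 -0.0021]]
```

View pics/w7.png

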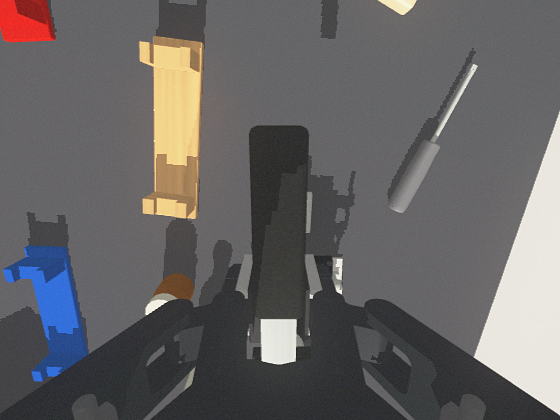

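```bash
python3 -m handwheel '[[-0.01,-0.03,0,0,0,0,0],[-0.01,-0.04,0,0,0,0,0],[0,-0.03,0,0,0,0,0],[0,0,0,0,0,0,0],[0,0,0,0,0,0,0],[0,0,0,0,0,0,0]]'
python3 - <<'E'
from plan import *
s,im=snap('wrist','w8'); print(s['ee_pos'])
cv2.imwrite("pics/w8z.png",cv2.resize(im[150:300,290:440,::-1],None,fx=4,fy=4,interpolation=cv2.INTER_CUBIC))
E
```

```text
time_s: 14.27
ee_pos: [0.5788, -0.1193, 0.2732]
tool_rot: [[0.996, -0.014, -0.085], [0.085, -0.002, 0.996], [-0.014, -1.0, -0.001]]
wrist_force: [0.3, 1.0, -3.7]
opening: 0.0219
[ 0.5788 -0.1193  0.2732]
```

View pics/w8z.png

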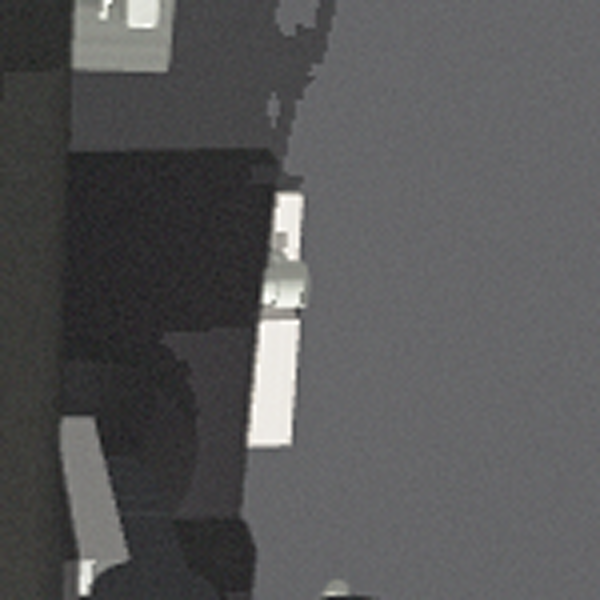

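Run:
```python
from plan import *
C=load('w8'); im=cv2.imread('pics/w8.png')
z=lambda x,y:(x/4+290,y/4+150)
for nme,p,h in [('rail lip end',(290,192),.005),('rail hinge end',(270,446),.012),('line',(278,312),.012),('line lo',(278,312),.005),('boss top',(287,270),.045),('boss mid',(287,285),.05),('boss bot',(287,308),.045),('lip corner R',(278,152),.05)]:
    P=ray(C,*z(*p),h); print(nme,P,'lipframe x',(P-L)@np.array([-np.sin(.105),np.cos(.105),0]))
a=im[190:240,340:385].astype(float);a=255*np.clip(a/255,0,1)**.7
cv2.imwrite('pics/w8y.png',cv2.resize(a.astype(np.uint8),None,fx=12,fy=12,interpolation=cv2.INTER_CUBIC))
C2=load('w2'); 
im=cv2.imread('pics/w2.png'); cv2.imwrite('pics/w2y.png',cv2.resize(im[240:330,330:380],None,fx=8,fy=6.5,interpolation=cv2.INTER_CUBIC))
```

```text
rail lip end [ 0.6965 -0.1394  0.005 ] lipframe x -0.028179752726263798
rail hinge end [ 0.7036 -0.2354  0.012 ] lipframe x -0.12440487658429322
line [ 0.6977 -0.1823  0.012 ] lipframe x -0.0709574284870053
line lo [ 0.6998 -0.1848  0.005 ] lipframe x -0.07360843543398506
boss top [ 0.688  -0.1561  0.045 ] lipframe x -0.04383466884335358
boss mid [ 0.6873 -0.1596  0.05  ] lipframe x -0.0472693253227422
boss bot [ 0.6903 -0.1692  0.045 ] lipframe x -0.057091909458386575
lip corner R [ 0.6771 -0.1163  0.05  ] lipframe x -0.0031178530820403162
```

View pics/w8y.png

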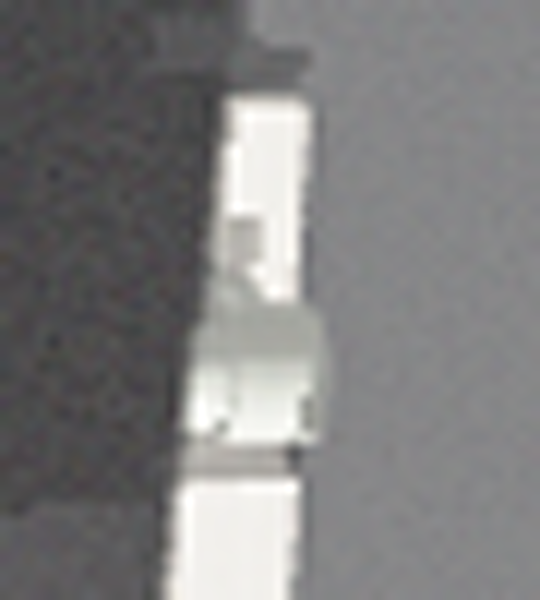

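View pics/w2y.png

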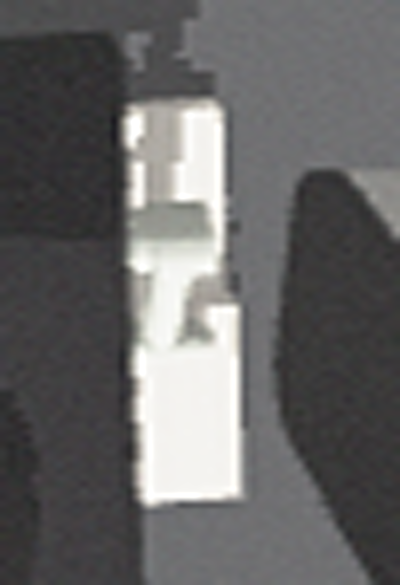

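Run:
```python
from plan import *
n=np.array([-np.sin(.105),np.cos(.105),0])
C=load('w2')
z=lambda x,y:(x/8+330,y/6.5+240)
for nme,p,h in [('rail lip',(175,100),.005),('rail hinge',(190,500),.012),('step',(240,305),.012),('boss top',(175,205),.05),('boss bot',(175,267),.05),('boss bot',(175,267),.04),('leg bot',(168,347),.014)]:
    P=ray(C,*z(*p),h); print(nme,P,'lipframe x',(P-L)@n)
C=load('w8'); z=lambda x,y:(x/12+340,y/12+190)
for nme,p,h in [('step',(290,478),.012),('step',(290,445),.012),('lo',(290,445),.005)]:
    P=ray(C,*z(*p),h); print(nme,P,'lipframe x',(P-L)@n)
```

```text
rail lip [ 0.6929 -0.1384  0.005 ] lipframe x -0.026770683989969506
rail hinge [ 0.7015 -0.2354  0.012 ] lipframe x -0.12412081573464101
step [ 0.7065 -0.1846  0.012 ] lipframe x -0.07420221854023544
boss top [ 0.6824 -0.1393  0.05  ] lipframe x -0.026575273285097206
boss bot [ 0.6834 -0.1529  0.05  ] lipframe x -0.040260308924752235
boss bot [ 0.6862 -0.1588  0.04  ] lipframe x -0.0463828167637619
leg bot [ 0.6938 -0.194   0.014 ] lipframe x -0.08221282434338807
step [ 0.7048 -0.1845  0.012 ] lipframe x -0.073881881241228
step [ 0.7041 -0.1803  0.012 ] lipframe x -0.06964636958948102
lo [ 0.7064 -0.1827  0.005 ] lipframe x -0.07227460968591967
```

Run:
```python
from plan import *
n=np.array([-np.sin(.105),np.cos(.105),0]); y=np.array([np.cos(.105),np.sin(.105),0]); H=L-.15*n; H[2]=.010
C=cam('side')
def edge(name,u):
    g=cv2.imread(f'pics/{name}.png').astype(float).sum(2)
    c=g[218:245,u-1:u+2].mean(1); 
    # from the bottom (dark stand) to top: half level crossing
    dark=c[22:26].mean(); 
    return c
for nm in ('s3','s4','s5','s6','s7','s8','s10'):
    print(nm,[np.round(edge(nm,u)).astype(int).tolist() for u in (305,)])
for th in np.arange(0,.19,.02):
  v=.15*n*np.cos(th)-n*np.sin(th)*.032+np.array([0,0,.15*np.sin(th)+.032*np.cos(th)])
  a=proj(C,H+v-.06*y);b=proj(C,H+v-.04*y); print(round(th,3),a,b,'at u=305(+1.1 bias):',a[1]+(305-1.1-a[0])*(b[1]-a[1])/(b[0]-a[0])+1.4)
```

```text
s3 [[120, 118, 119, 119, 118, 120, 134, 170, 185, 193, 185, 168, 152, 137, 108, 61, 36, 34, 35, 32, 34, 35, 33, 31, 32, 33, 31]]
s4 [[120, 121, 118, 119, 119, 119, 135, 169, 187, 192, 185, 169, 151, 139, 107, 61, 37, 32, 35, 33, 35, 35, 32, 34, 35, 35, 34]]
s5 [[119, 119, 119, 120, 120, 120, 133, 168, 186, 191, 184, 165, 135, 76, 41, 34, 36, 34, 34, 35, 36, 35, 36, 36, 34, 37, 37]]
s6 [[120, 118, 119, 121, 119, 121, 134, 168, 187, 188, 154, 87, 43, 39, 35, 34, 35, 36, 34, 33, 33, 35, 37, 37, 37, 36, 36]]
s7 [[120, 119, 119, 119, 119, 118, 133, 168, 167, 107, 56, 41, 39, 38, 38, 38, 38, 38, 37, 34, 37, 39, 41, 42, 43, 41, 37]]
s8 [[118, 119, 118, 119, 118, 120, 134, 168, 174, 130, 71, 41, 36, 37, 37, 38, 36, 36, 35, 37, 38, 37, 40, 38, 37, 37, 37]]
s10 [[120, 119, 119, 118, 118, 121, 135, 168, 172, 131, 72, 42, 36, 38, 38, 37, 35, 35, 35, 37, 37, 38, 40, 40, 36, 36, 35]]
0.0 [300.5241 233.1179] [308.1585 232.3289] at u=305(+1.1 bias): 234.16899119973294
0.02 [300.5659 232.3189] [308.2134 231.5299] at u=305(+1.1 bias): 233.3749111301922
0.04 [300.6119 231.5348] [308.2728 230.7458] at u=305(+1.1 bias): 232.5961981274727
0.06 [300.6622 230.7661] [308.3368 229.977 ] at u=305(+1.1 bias): 231.83316456173466
0.08 [300.7168 230.0129] [308.4054 229.2236] at u=305(+1.1 bias): 231.08612314726267
0.1 [300.7755 229.2756] [308.4785 228.4861] at u=305(+1.1 bias): 230.35538686817588
0.12 [300.8386 228.5545] [308.5561 227.7648] at u=305(+1.1 bias): 229.64126889724128
0.14 [300.9059 227.85  ] [308.6383 227.06  ] at u=305(+1.1 bias): 228.94408250760762
0.16 [300.9774 227.1623] [308.725  226.3719] at u=305(+1.1 bias): 228.26414097728
0.18 [301.0533 226.4918] [308.8163 225.7009] at u=305(+1.1 bias): 227.60175748615717
```

Run:
```python
import numpy as np,cv2
def e(name,u):
    g=cv2.imread(f'pics/{name}.png').astype(float).sum(2); c=cv2.resize(g[215:245,u:u+1],(1,300),interpolation=cv2.INTER_CUBIC)[:,0]
    d=-np.gradient(c); d[d<0]=0; 
    k=np.argmax(d[5:-5])+5; w=slice(max(k-12,0),k+13); idx=np.arange(300)[w]
    return 215+((idx*d[w]).sum()/d[w].sum()+.5)/10-.5
for u in list(range(301,313))+[340,342,344,345]:
    r={n:e(n,u) for n in ('s4','s5','s6','s7','s8','s10')}
    print(u,round(r['s4'],2),{n:round(r['s4']-r[n],2) for n in r})
```

```text
301 232.98 {'s4': np.float64(0.0), 's5': np.float64(2.03), 's6': np.float64(4.03), 's7': np.float64(5.99), 's8': np.float64(5.17), 's10': np.float64(5.09)}
302 232.91 {'s4': np.float64(0.0), 's5': np.float64(1.98), 's6': np.float64(3.86), 's7': np.float64(5.9), 's8': np.float64(5.07), 's10': np.float64(5.09)}
303 232.79 {'s4': np.float64(0.0), 's5': np.float64(1.89), 's6': np.float64(3.86), 's7': np.float64(5.76), 's8': np.float64(5.01), 's10': np.float64(5.5)}
304 232.79 {'s4': np.float64(0.0), 's5': np.float64(1.92), 's6': np.float64(3.96), 's7': np.float64(5.81), 's8': np.float64(5.57), 's10': np.float64(5.53)}
305 232.21 {'s4': np.float64(0.0), 's5': np.float64(1.45), 's6': np.float64(3.4), 's7': np.float64(5.28), 's8': np.float64(5.03), 's10': np.float64(5.02)}
306 232.07 {'s4': np.float64(0.0), 's5': np.float64(1.88), 's6': np.float64(3.31), 's7': np.float64(5.11), 's8': np.float64(4.89), 's10': np.float64(4.88)}
307 232.1 {'s4': np.float64(0.0), 's5': np.float64(1.88), 's6': np.float64(3.34), 's7': np.float64(5.2), 's8': np.float64(5.03), 's10': np.float64(5.04)}
308 232.04 {'
[... 709 characters left out ...]
.84), 's8': np.float64(5.03), 's10': np.float64(5.02)}
340 243.05 {'s4': np.float64(0.0), 's5': np.float64(0.01), 's6': np.float64(12.11), 's7': np.float64(11.03), 's8': np.float64(11.21), 's10': np.float64(11.25)}
342 215.62 {'s4': np.float64(0.0), 's5': np.float64(-25.38), 's6': np.float64(-27.24), 's7': np.float64(-16.61), 's8': np.float64(-27.33), 's10': np.float64(-27.37)}
344 215.59 {'s4': np.float64(0.0), 's5': np.float64(0.06), 's6': np.float64(-0.37), 's7': np.float64(-1.27), 's8': np.float64(-0.68), 's10': np.float64(-0.7)}
345 215.65 {'s4': np.float64(0.0), 's5': np.float64(-0.25), 's6': np.float64(-0.24), 's7': np.float64(-1.13), 's8': np.float64(-0.59), 's10': np.float64(-0.57)}
```

Run:
```python
from plan import *
print(delta(Rbar(-.0392,0),np.array([.4548,.0127,.100])))
```

```text
(array([0.4575, 0.0775, 0.0911]), array([-0.1215,  0.1961, -0.1822]), array([ 0.0013, -0.0149, -0.1287]))
```

```bash
python3 -m handwheel '[[-0.015,0.025,0,0,-0.002,-0.016,0],[-0.015,0.025,0,0,-0.002,-0.016,0],[-0.015,0.025,0,0,-0.002,-0.016,0],[-0.015,0.025,-0.02,0,-0.002,-0.016,0],[-0.015,0.024,-0.025,0,-0.002,-0.016,0],[-0.015,0.024,-0.03,0.001,-0.002,-0.016,0],[-0.015,0.024,-0.03,0,-0.002,-0.016,0],[-0.0165,0.024,-0.03,0,-0.001,-0.016,0],[0,0,-0.035,0,0,0,0],[0,0,-0.012,0,0,0,0]]'
python3 -m handwheel '[[0,0,0,0,0,0,0],[0,0,0,0,0,0,0],[0,0,0,0,0,0,0]]'
python3 - <<'E'
from plan import *
print(delta(Rbar(-.0392,0),np.array([.4548,.0127,.040])))
s,im=snap('wrist','w9')
E
```

```text
time_s: 15.15
ee_pos: [0.4543, 0.0792, 0.0884]
tool_rot: [[0.999, -0.005, 0.036], [-0.036, -0.0, 0.999], [-0.005, -1.0, -0.001]]
wrist_force: [-0.1, 0.9, -3.2]
opening: 0.0221
time_s: 15.4
ee_pos: [0.4582, 0.0756, 0.0925]
tool_rot: [[0.999, 0.003, 0.044], [-0.044, -0.001, 0.999], [0.003, -1.0, -0.001]]
wrist_force: [0.0, -0.0, -2.2]
opening: 0.0219
(array([0.4575, 0.0775, 0.0311]), array([-0.0008,  0.0019, -0.0614]), array([0.0014, 0.0022, 0.0017]))
```

View pics/w9.png

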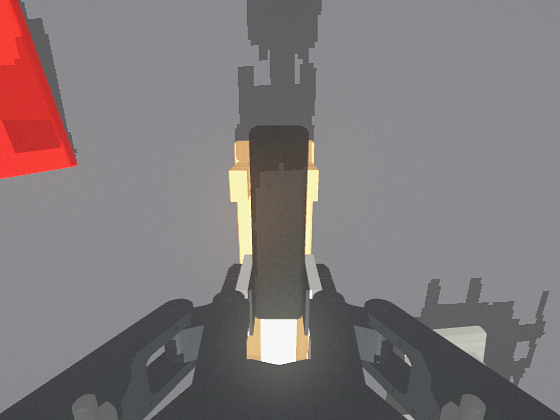

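```bash
python3 -m handwheel '[[-0.0015,0.0015,-0.01,0,-0.002,0,0],[0,0,-0.015,0,0,0,0],[0,0,-0.015,0,0,0,0],[0,0,-0.008,0,0,0,0],[0,0,-0.005,0,0,0,0],[0,0,-0.004,0,0,0,0],[0,0,-0.002,0,0,0,0],[0,0,0,0,0,0,0],[0,0,0,0,0,0,0],[0,0,0,0,0,0,0]]'
python3 - <<'E'
from plan import *
s,im=snap('wrist','w10'); print(s['wrist_force'],s['moment'])
E
```

```text
time_s: 16.28
ee_pos: [0.4559, 0.0763, 0.033]
tool_rot: [[0.999, 0.003, 0.045], [-0.045, -0.002, 0.999], [0.003, -1.0, -0.002]]
wrist_force: [0.7, -0.3, -1.6]
opening: 0.0222
[ 0.6592 -0.3183 -1.5531] [ 0.0877 -0.0391 -0.0242]
```

View pics/w10.png

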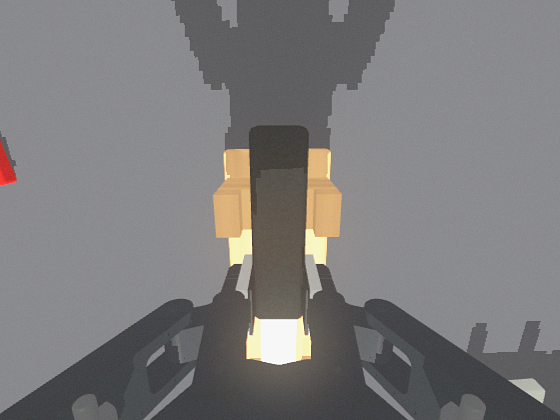

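```bash
python3 -m handwheel '[[0,0,-0.0015,0,0,0,0],[0,0,0,0,0,0,0.1],[0,0,0,0,0,0,0.4],[0,0,0,0,0,0,1],[0,0,0,0,0,0,1],[0,0,0.01,0,0,0,1],[0,0,0.03,0,0,0,1],[0,0,0.04,0,0,0,1],[0,0,0.04,0,0,0,1]]'
python3 -m handwheel '[[0,0,0.03,0,0,0,1],[0,0,0,0,0,0,1],[0,0,0,0,0,0,1]]'
python3 - <<'E'
from plan import *
s,im=snap('wrist','w11'); s,im=snap('side','s11');
E
python3 tilt.py s8 s11
```

```text
time_s: 17.08
ee_pos: [0.4546, 0.0759, 0.1526]
tool_rot: [[0.999, 0.0, 0.045], [-0.045, -0.002, 0.999], [0.0, -1.0, -0.002]]
wrist_force: [1.1, 0.6, 0.1]
opening: 0.0856
time_s: 17.33
ee_pos: [0.4565, 0.0764, 0.1833]
tool_rot: [[0.999, 0.007, 0.045], [-0.045, -0.001, 0.999], [0.007, -1.0, -0.0]]
wrist_force: [-0.4, 0.7, 0.0]
opening: 0.0854
s8 [('block', array([1.875, 2.25 ]), 0.975, np.float64(0.117), np.float64(0.23)), ('T', array([2.   , 1.875]), 0.947, np.float64(0.156), np.float64(0.41)), ('ball', array([1.25 , 1.625]), 0.988, np.float64(0.152), np.float64(0.09))]
s11 [('block', array([1.875, 2.25 ]), 0.975, np.float64(0.117), np.float64(0.23)), ('T', array([2.   , 1.875]), 0.947, np.float64(0.156), np.float64(0.41)), ('ball', array([1.25 , 1.625]), 0.988, np.float64(0.152), np.float64(0.09))]
```

View pics/w11.png

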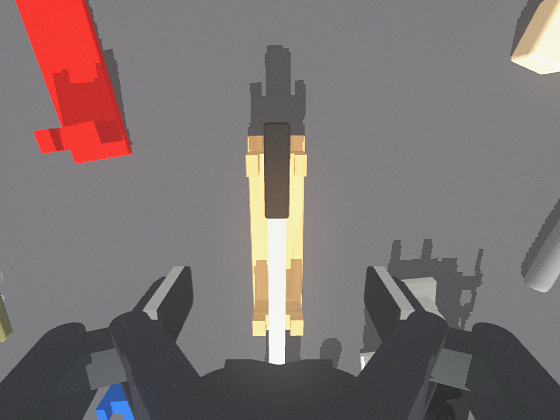

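```bash
python3 -m handwheel '[[0.0165,-0.0086,0,-0.0873,0,0,1],[0.0165,-0.0086,0,-0.0873,0,0,1],[0.0165,-0.0086,0,-0.0873,0,0,1],[0.0165,-0.0086,0,-0.0873,0,0,1],[0.0165,-0.0086,0,-0.0873,0,0,1],[0.0165,-0.0086,0,-0.0873,0,0,1],[0.0165,-0.0086,-0.013,-0.0873,0,0,1],[0.0165,-0.0086,-0.014,-0.0873,0,0,1],[0.0165,-0.0086,-0.013,-0.0873,0,0,1],[0.0165,-0.0086,-0.013,-0.0873,0,0,1]]'
python3 -m handwheel '[[0,0,0,0,0,0,1],[0,0,0,0,0,0,1],[0,0,0,0,0,0,1],[0,0,0,0,0,0,1],[0,0,0,0,0,0,1]]'
python3 - <<'E'
from plan import *
s,im=snap('wrist','w12'); print(s['ee_pos'],s['joint_pos'],s['joint_velocities'])
E
```

```text
time_s: 18.27
ee_pos: [0.6205, -0.0096, 0.1257]
tool_rot: [[0.999, 0.002, 0.042], [-0.025, -0.771, 0.637], [0.033, -0.637, -0.77]]
wrist_force: [0.2, -0.9, -0.2]
opening: 0.0853
time_s: 18.68
ee_pos: [0.6207, -0.0104, 0.1306]
tool_rot: [[0.999, 0.003, 0.048], [-0.029, -0.766, 0.642], [0.039, -0.643, -0.765]]
wrist_force: [0.4, -0.2, 0.5]
opening: 0.0852
[ 0.6207 -0.0104  0.1306] [-43.0861  65.1658  36.1802  90.2681  17.8415  51.0193 -36.5805] [-0.1556  0.0674 -0.3236 -0.3087 -0.0444 -0.0222 -0.1743]
```

View pics/w12.png

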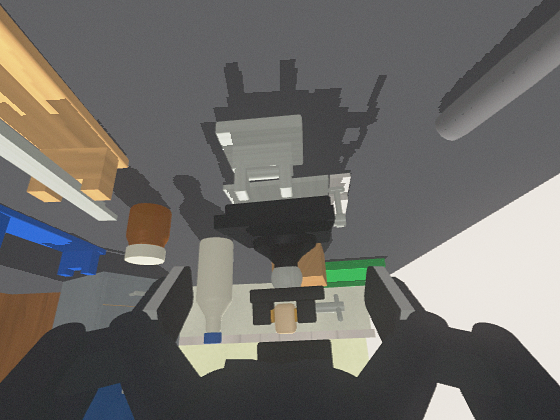

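Run:
```python
import cv2,numpy as np
im=cv2.imread('pics/w12.png')
a=im[105:245,205:365].astype(float);a=255*np.clip(a/230,0,1)**.6
a=cv2.flip(a.astype(np.uint8),-1)
cv2.imwrite('pics/w12z.png',cv2.resize(a,None,fx=4.9,fy=4.2,interpolation=cv2.INTER_CUBIC))
```

```text
(no output)
```

View pics/w12z.png

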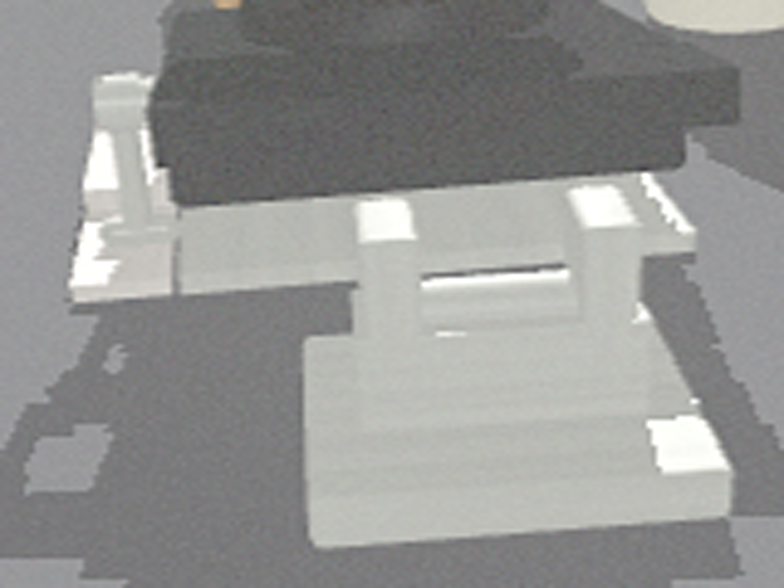

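Run:
```python
from plan import *
im=cv2.imread('pics/w12.png')
a=im[185:245,205:345].astype(float);print(a.min(),np.percentile(a,20));a=255*np.clip((a-10)/70,0,1)
cv2.imwrite('pics/w12y.png',cv2.resize(cv2.flip(a.astype(np.uint8),-1),None,fx=5.6,fy=8,interpolation=cv2.INTER_CUBIC))
n=np.array([-np.sin(.105),np.cos(.105),0]); y=np.array([np.cos(.105),np.sin(.105),0]); H=L-.15*n; H[2]=.010
C=load('w12')
fz=lambda p:((365-p[0])*4.9,(245-p[1])*4.2)
for th in (.05,.1,.12,.134,.143,.16):
  for nm,b in (('lo',.018),('hi',.032)):
    v=.15*n*np.cos(th)-n*np.sin(th)*b+np.array([0,0,.15*np.sin(th)+b*np.cos(th)])
    print(th,nm,[np.round(fz(proj(C,H+v+k*y)),1) for k in (-.06,.06)])
# references
fx=np.array([-np.sin(.043),np.cos(.043),0]);fy=np.array([np.cos(.043),np.sin(.043),0])
for nm,k,l,z in [('cheek -x outer near top',-.0235,.01,.055),('cheek-x inner near',-.0135,.01,.055),('cheek+x inner near',.0135,.01,.055),('cheek+x outer near',.0235,.01,.055),('foot near -x top',-.035,.03,.012),('foot near -x bot',-.035,.03,0),('foot near +x bot',.035,.03,0),('crest -',-.0135,0,.04),('crest+',.0135,0,.04)]:
    P=F*[1,1,0]+fy*k+fx*l+[0,0,z]; print(nm,np.round(fz(proj(C,P)),1))
```

```text
30.0 46.0
0.05 lo [array([732.8, 173.4]), array([152.6, 219.8])]
0.05 hi [array([734.5, 119.1]), array([144.8, 163.8])]
0.1 lo [array([732. , 143.1]), array([148.7, 188.4])]
0.1 hi [array([732.6,  87.3]), array([141.1, 130.7])]
0.12 lo [array([731.5, 130.8]), array([147.2, 175.7])]
0.12 hi [array([731.6,  74.5]), array([139.6, 117.4])]
0.134 lo [array([731.1, 122.2]), array([146.1, 166.7])]
0.134 hi [array([730.9,  65.6]), array([138.6, 108. ])]
0.143 lo [array([730.8, 116.7]), array([145.5, 161. ])]
0.143 hi [array([730.4,  59.8]), array([137.9, 102. ])]
0.16 lo [array([730.2, 106.1]), array([144.2, 150. ])]
0.16 hi [array([729.4,  48.9]), array([136.7,  90.7])]
cheek -x outer near top [643.3 226. ]
cheek-x inner near [582.4 229.6]
cheek+x inner near [416.6 239.3]
cheek+x outer near [354.7 242.9]
foot near -x top [734.8 473.2]
foot near -x bot [731.7 524.3]
foot near +x bot [306.9 553.8]
crest - [572.2 273.9]
crest+ [416.3 283.3]
```

View pics/w12y.png

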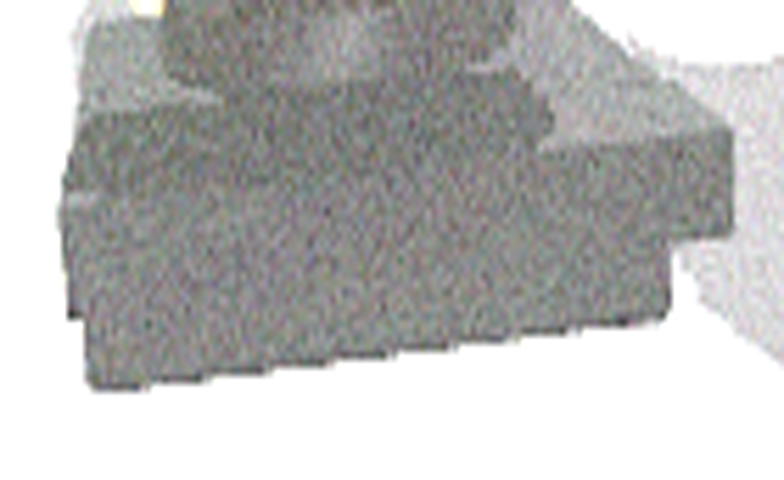

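Run:
```python
from plan import *
n=np.array([-np.sin(.105),np.cos(.105),0])
C=load('w12'); inv=lambda p:(365-p[0]/4.9,245-p[1]/4.2)
for nm,p,z in [('foot bottom',(148,238),.005),('foot top',(148,222),.013),('step top',(130,193),.012),('step bottom',(95,212),.005),('step bottom R',(165,205),.005),('rail end top',(120,268),.005),('rail end bot',(120,298),0),('upper end',(100,135),.012)]:
    P=ray(C,*inv(p),z); print(nm,P,(P-L)@n)
im=cv2.imread('pics/w12.png')
a=im[165:240,315:360].astype(float);a=255*np.clip(a/255,0,1)**.8
cv2.imwrite('pics/w12x.png',cv2.resize(cv2.flip(a.astype(np.uint8),-1),None,fx=10,fy=8,interpolation=cv2.INTER_NEAREST))
```

```text
foot bottom [ 0.6874 -0.1658  0.005 ] -0.053498162570909814
foot top [ 0.6855 -0.1596  0.013 ] -0.04712082852733885
step top [ 0.6933 -0.1814  0.012 ] -0.06956775150092917
step bottom [ 0.7034 -0.1843  0.005 ] -0.07351959369486233
step bottom R [ 0.6862 -0.1871  0.005 ] -0.07454208987065808
rail end top [ 0.6913 -0.1487  0.005 ] -0.03682200415188708
rail end bot [ 0.6906 -0.1413  0.    ] -0.02941380859058662
upper end [ 0.7089 -0.2275  0.012 ] -0.11707975648327214
```

View pics/w12x.png

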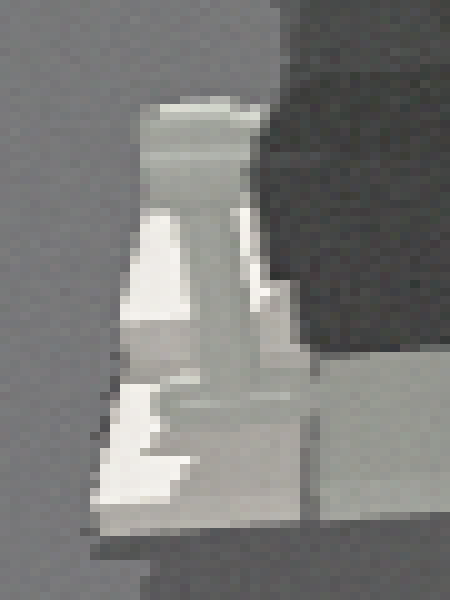

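```bash
python3 -m handwheel '[[0,0,-0.02,0,0,0,1],[0,0,-0.02,0,0,0,1],[0,-0.004,-0.02,0,0,0,1],[0,-0.004,-0.015,0,0,0,1],[0,0,0,0,0,0,1],[0,0,0,0,0,0,1],[0,0,0,0,0,0,1],[0,0,0,0,0,0,1],[0,0,0,0,0,0,1],[0,0,0,0,0,0,1]]'
python3 - <<'E'
from plan import *
s,im=snap('wrist','w13'); print(s['ee_pos'],s['tool_rot'],s['wrist_force'],s['joint_velocities'])
cv2.imwrite('pics/w13z.png',cv2.resize(cv2.flip((255*np.clip(im[200:340,190:360,::-1]/230.,0,1)**.6).astype(np.uint8),-1),None,fx=4.6,fy=4.2,interpolation=cv2.INTER_NEAREST))
E
```

```text
time_s: 19.57
ee_pos: [0.6211, -0.0175, 0.0539]
tool_rot: [[0.999, 0.003, 0.046], [-0.027, -0.767, 0.641], [0.037, -0.641, -0.766]]
wrist_force: [-0.5, -0.1, 0.1]
opening: 0.0852
[ 0.6211 -0.0175  0.0539] [[ 0.999   0.0035  0.0457]
 [-0.0266 -0.7672  0.6409]
 [ 0.0372 -0.6414 -0.7663]] [-0.505  -0.1296  0.1192] [ 0.0174  0.4633 -0.2402  0.0975  0.0644 -0.0873 -0.1643]
```

View pics/w13z.png

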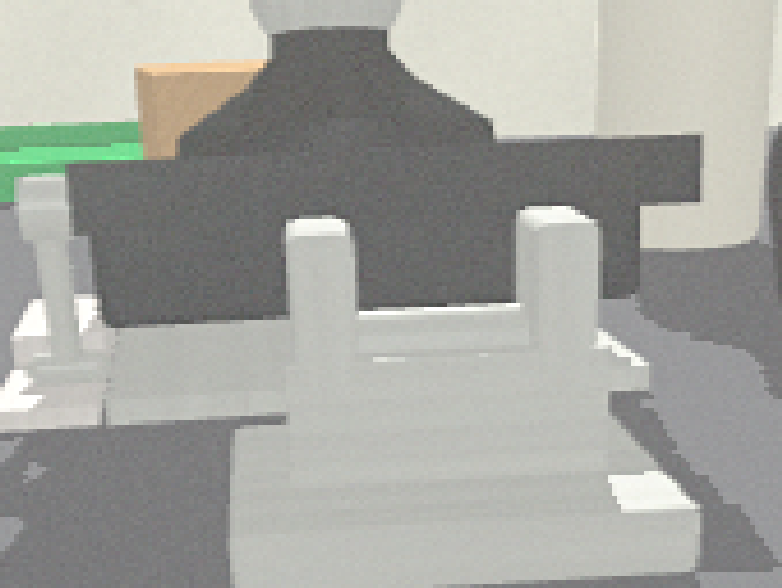

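View pics/w13.png

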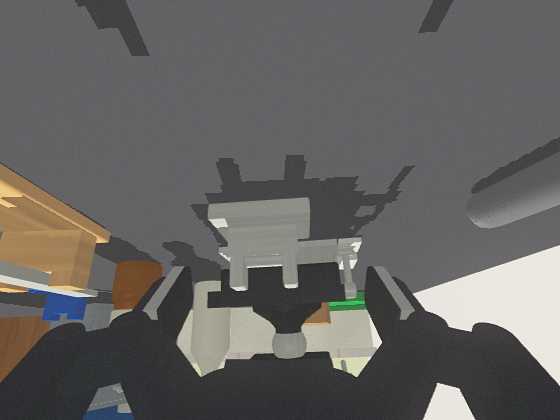

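Run:
```python
from plan import *
n=np.array([-np.sin(.105),np.cos(.105),0]); y=np.array([np.cos(.105),np.sin(.105),0]); H=L-.15*n; H[2]=.010
C=load('w13')
fz=lambda p:((360-p[0])*4.6,(340-p[1])*4.2)
for th in (.12,.13,.14,.15):
  for nm,b in (('lo',.018),('hi',.032)):
    v=.15*n*np.cos(th)-n*np.sin(th)*b+np.array([0,0,.15*np.sin(th)+b*np.cos(th)])
    print(th,nm,[np.round(fz(proj(C,H+v+k*y)),1) for k in (-.06,.06)])
fx=np.array([-np.sin(.043),np.cos(.043),0]);fy=np.array([np.cos(.043),np.sin(.043),0])
for nm,k,l,z in [('-x outer near',-.0235,.01,.055),('-x outer far',-.0235,-.01,.055),('-x inner near',-.0135,.01,.055),('-x inner far',-.0135,-.01,.055),('+x inner near',.0135,.01,.055),('+x inner far',.0135,-.01,.055),('+x outer near',.0235,.01,.055),('+x outer far',.0235,-.01,.055),('foot far?-x top',-.035,-.03,.012),('foot near -x top',-.035,.03,.012),('foot near -x bot',-.035,.03,0),('foot near +x top',.035,.03,.012)]:
    P=F*[1,1,0]+fy*k+fx*l+[0,0,z]; print(nm,np.round(fz(proj(C,P)),1))
# rail ends
for nm,p,z in [('rail up',(.7036,-.2354),.012)]: print(nm,np.round(fz(proj(C,[*p,z])),1))
```

```text
0.12 lo [array([691.1, 211.5]), array([ 66.1, 245.1])]
0.12 hi [array([691.7, 142.8]), array([ 57.3, 173.4])]
0.13 lo [array([690.8, 204.2]), array([ 65.2, 237.5])]
0.13 hi [array([691.2, 135.4]), array([ 56.6, 165.6])]
0.14 lo [array([690.5, 196.9]), array([ 64.4, 229.9])]
0.14 hi [array([690.7, 128.1]), array([ 55.8, 157.9])]
0.15 lo [array([690.2, 189.7]), array([ 63.6, 222.2])]
0.15 hi [array([690.1, 120.7]), array([ 55. , 150.2])]
-x outer near [601.5 219.1]
-x outer far [573.8 202.7]
-x inner near [534.1 222.1]
-x inner far [512.  205.4]
+x inner near [350.4 230.3]
+x inner far [343.8 212.9]
+x outer near [281.7 233.4]
+x outer far [280.9 215.7]
foot far?-x top [609. 403.]
foot near -x top [702.4 508.1]
foot near -x bot [698.1 576.5]
foot near +x top [221.5 535. ]
rail up [ 58.8 297.5]
```

```bash
python3 -m handwheel '[[0,0.02,0.02,0,0,0,1],[-0.01,0.025,0.03,0,0,0,1],[-0.01,0.025,0.03,0,0,0,1],[-0.01,0.025,0.03,0.05,0,0,1],[-0.01,0.025,0.03,0.05,0,0,1],[-0.01,0.025,0.02,0.05,0,0,1],[-0.01,0.025,0,0.05,0,0,1],[0,0,0,0,0,0,1],[0,0,0,0,0,0,1],[0,0,0,0,0,0,1]]'
python3 - <<'E'
from plan import *
s,im=snap('side','s12'); s,im2=snap('top','t12'); print(s['wrist_force'])
cv2.imwrite('pics/f12.png',np.hstack([cv2.resize(im[140:300,220:400,::-1],(400,356)),cv2.resize(im2[100:250,190:390,::-1],(400,356))]))
E
python3 tilt.py s8 s12
```

```text
time_s: 20.45
ee_pos: [0.5603, 0.1512, 0.2129]
tool_rot: [[0.999, 0.001, 0.045], [-0.034, -0.626, 0.779], [0.029, -0.78, -0.626]]
wrist_force: [0.2, -0.9, 0.3]
opening: 0.0856
[ 0.4833 -0.1606 -0.3895]
s8 [('block', array([1.875, 2.25 ]), 0.975, np.float64(0.117), np.float64(0.23)), ('T', array([2.   , 1.875]), 0.947, np.float64(0.156), np.float64(0.41)), ('ball', array([1.25 , 1.625]), 0.988, np.float64(0.152), np.float64(0.09))]
s12 [('block', array([1.875, 2.25 ]), 0.975, np.float64(0.117), np.float64(0.23)), ('T', array([2.   , 1.875]), 0.947, np.float64(0.156), np.float64(0.41)), ('ball', array([1.25 , 1.625]), 0.988, np.float64(0.152), np.float64(0.09))]
```

View pics/f12.png

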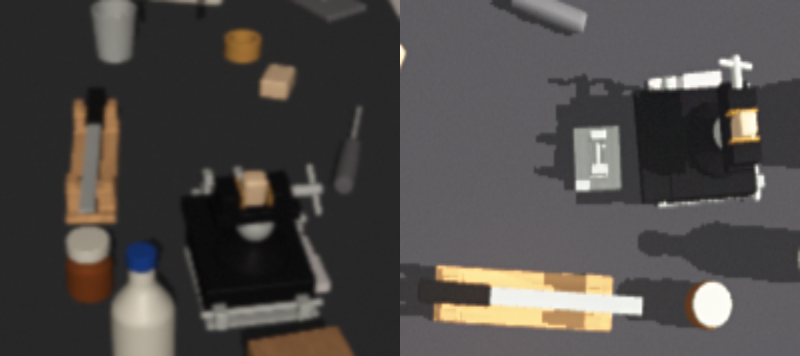

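```bash
python3 -c "
from cell import bot
print(bot.close_job())"
```

```text
the job is handed in; nothing more can be done
None
```

I levered the stand up with the bar, eased it down onto its prop, laid the bar back in its rest and handed the job in at about 20.5 s. The doubtful part is the stand's final tilt, which may sit close to the 0.14 rad limit.

**What went as planned:**
- I held the bar by its handle throughout and pushed the thin end about 20 mm under the lip, across the fulcrum.
- I pressed down in steps until the prop leg had visibly swung off the step. The upward force at the wrist reached about 13 N.
- I saw no sign of the gripper or arm touching the stand.
- The last side and top pictures show the bar in both notches, the stand still tilted and motionless since I eased it down, and nothing else visibly moved. The gripper is open and clear.

**What is uncertain:**
- **Prop foot:** I raised the stand a little past the point where the prop dropped. In the close-up, the foot stands on the lower level about 12–15 mm short of the step, with the leg nearly upright. The stand therefore rests higher than it would with the foot against the step.
- **Tilt:** The low wrist view gives about 0.130–0.137 rad and the lip edge in the side camera about 0.134–0.137 rad, both inside the limit. Cruder tracking of points on the vice disagreed, giving 0.117, 0.152 and 0.156 rad.
- **Why I left it:** Lifting again would let the leg swing upright, and pushing it back could have dropped the stand too fast.

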